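# Level a pair of ratchet props and lay a camshaft across them for its run-out check

### The arm

A 6-joint arm with a two-finger parallel gripper is mounted at the origin on a cart in front of the work surface, level with it; the furniture and walls round the work are solid. World frame = base frame: x ahead of the robot, y to its left, z up, the work surface at z = 0. Lengths are in m, angles in rad, forces in N, time in s.
With the tool pointing down it reaches from about 0.275 to 0.775 m from the base axis. Payload 14.6 kg.
Tool frame: the origin (TCP) lies midway between the tips of the shut fingers; the grasp point (between the pads) lies env.grip_point_offset behind it (env.grip_point_offset is the distance from the TCP to the grasp point, in m); z points along the fingers, y is the line along which they close (so a half turn about z gives the same grasp; the last joint's range is limited). The gripper opens to 85 mm and grips with 20 to 120 N. Pads are 22 mm wide; open, the fingers measure 114 mm over their backs; the gripper's body (76 mm by 85 mm) begins 54 mm behind the grasp point. The pads swing forward as they close: fully open they stand 13 mm farther back than shut.
Start: joints at [1.087, 0.263, -0.048, 1.259, 0, 1.415], TCP at [0.17, 0.497, 0.231] pointing down, gripper open.
Joint ranges: [-2.65, 2.65], [-0.89, 1.7], [-1.18, 1.37], [-2.13, 2.11], [-1.35, 1.29], [-3.14, 3.14]. Speed limits (rad/s): [1.89, 1.89, 2.57, 2.79, 3.14, 3.14].

### API

Orientations are given as a 3x3 rotation matrix whose columns are the frame's x, y, z axes.
In Python, from station import env gives the robot as it stands.
- The arm moves only by the tool send_rows, never from a script. Its argument "motion" is a list of rows, each a list of 5 numbers: the opening, from 0 (shut) to 1 (fully open), then the shift along the tool's x, y, z in mm, then the turn about the tool's z in degrees. In form: [[claw, tx, ty, tz, twist], ...]. A call has 1 to 12 rows; each row is the pose to reach, as a shift and turn from the pose commanded when the call began, along the tool's axes at that moment; what a row does not reach only later rows make up. A row lasts 1/8 s, in which the tool goes at most 62.5 mm and 10.7 degrees, less where a joint would pass 70% of its speed; a pose out of reach is approached as far as the arm can. A call with a gripper value outside its range is refused whole. The fingers move at their own pace and stop on an object; the grip force is fixed at half the most. Time passes only in rows, so rows that repeat a pose let the fingers close. It gives the time, the measured TCP pose, the force, the opening and the grip force at its end, in the units of the state.
- env.observe(): the state, without advancing time (a new reading comes with each control period).
- env.snapshot(name): name is "scene" or "top"; returns (picture, depth): 480x640x3 uint8, red, green, blue; 480x640 float32, m along the optical axis (not along the pixel's ray), 0 where there is no reading.
- env.camera_model(name): a dict with "fx", "fy", "cx", "cy" (pixels), "dist" ([k1, k2, p1, p2, k3] as OpenCV has them; the pictures are not rectified), "pose" (4x4, takes a point from camera to world coordinates). Camera axes: x right, y up, looking along -z (the intrinsics and any distortion apply to the point x, -y, -z); pixel columns grow to the right and rows downward; lengths in m; the calibration is good to about 2 mm. A picture is of the moment at which its call begins. camera_model takes no time and is no camera call.
- env.finish_job(): hands the job in; it is judged then, once.
Trained networks look in the newest picture that a camera, given by its name, has taken for a name from the list of things; names that differ only in an ending like _2 or _b are one class to them, and where a whole thing is asked for, a point or a joint stands for the part that bears it (a point fixed in the world has none). Each returns a list of dicts, best first, with "score" (0 to 1); they miss things now and then, are a little off and sometimes report something else, mostly with a low value. They report only what shows in the picture. A call takes as long as a camera call.
- env.search_frame(camera, query): "bbox" ([left, top, width, height] in pixels, round what is visible of it).
- env.outline_of(camera, query): "region" (480x640 bool, what is visible of it) and "bbox" ([left, top, width, height] in pixels, round what is visible of it).
The state is a dict: "t": time; "joint_positions": joint angles; "joint_vel": joint speeds; "joint_torque": joint torques, N m; "ee_pos": TCP position; "ee_rot": TCP orientation; "ft_force": force on the tool from outside, world axes, zero at the start; "moment": the same for the moment, N m; "gripper_width": finger opening in m; "finger_force": force on a finger pad.
Only numpy, scipy, OpenCV 4.12 (cv2) and the standard library are available. Lean on these libraries where they do the work, as an engineer would, in place of code of your own. Each camera call takes 0.05 s, during which the arm holds its last target. There are 200 camera calls.

### The job

Get the camshaft ready for its run-out check: take the lowered ratchet prop by its V head and raise it, click by click, until it rests on the same notch as the other prop, which is already set and must stay as it is. Then lay the camshaft from its wooden cradle gently into both V heads, with its sprocket flange beyond the outer side of the prop you raised, and slide it along until the flange seats against the side of that head; let go of it there. Keep clear of the dial gauge that hangs over that end, and leave the two pistons and the bearing where they lie.

Things in the scene. Friction and masses are not known exactly. Their poses are not given: they have to be found in the camera images.
- fixture: Fixed dark steel plate, 140 x 300 x 12 mm, with two identical grey ratchet props and a dial gauge on a post. Origin under the plate, midway between the props. z up; y along the plate, from the set prop (y = -100 mm) to the lowered prop (y = +100 mm); x points away from the robot. The points on the props and gauge have the same axes.
- low_prop_head (a point): Middle of the lowered prop's V head: dark steel block, 46 mm in x, 20 mm in y (grip these faces), 26 mm high, 90 degree V along y in its top, 14 mm deep. Under it an 8 mm high neck, then the prop's grey body, 31 mm wide in y. A 24 mm shaft lying in the V has its axis 16 mm above this point. The gauge above leaves no room for a tool pointing straight down; come in tilted from the -x side.
- set_prop_head (a point): The same point on the head of the other prop, which is already set to its height (notch 3, 4 or 5) and must not be moved.
- low_prop (a joint): Height of the lowered column (m), 0 = fully down, stop at 0.052. Notches 8 mm apart (0.008, 0.016 .. 0.048); starts at 0 or 0.008. A sprung pawl clicks in at each notch and holds the column up; let go between two notches it sinks to the lower one. Lifting takes 4 to 12 N, rising before each click and dropping at it. It goes straight up.
- set_prop (a joint): The same for the set prop: height of its column (m).
- thumb_lever (a point): Top of the lowered prop's pawl lever, a steel tab 24 mm wide on the -x side of the prop. Only needed if the column was raised too far: while it is pressed down by some 10 mm the column can come down.
- gauge: Dial gauge on its post, fixed; do not touch. Origin as fixture. Dial 57 mm in diameter, 25 mm deep, facing -x, centre at x 0, y +115, z 291 mm; an arm at that height runs from its back to the post at x +55, y +115 mm (312 mm high).
- gauge_tip (a point): Lower end of the gauge's plunger, 235 mm above the bench, over the place where the camshaft's flange will be. Bring the camshaft in under it from the -x side, not from above.
- cam_mid (a point): Middle of the camshaft on its axis. Steel, 250 mm long, 0.5 to 0.85 kg; y runs along it towards the flange (x, z turn as it rolls). Middle part 22 mm thick, free for 30 mm to either side: grip here. Then cam lobes (up to 21 mm from the axis), then journals 24 mm thick (y +76 to +116, -76 to -126 mm). Starts level in the cradle, axis 60 mm above the bench, flange to the left (+y).
- cam_flange (a point): Centre of the inner face of the camshaft's sprocket flange (disc 44 mm in diameter, 8 mm thick), on the axis 116 mm from cam_mid; same axes as cam_mid. Seated, this face lies against the outer (+y) side of the lowered prop's head, 10 mm along y from low_prop_head.
- cradle: Wooden cradle in which the camshaft starts, fixed: base 72 x 222 x 12 mm, two notched end boards 60 mm wide and 58 mm high, 196 mm apart, open between them. Origin under its middle, y along the shaft.
- piston_1: Piston standing on the bench, 66 mm in diameter, 57 mm high, origin at its foot. Leave alone.
- piston_2: Another such piston. Leave alone.
- bearing_6206: Ball bearing lying flat, 62 mm in diameter, 16 mm high, origin at its foot. Leave alone.

How it is judged:
By the outcome, as a careful person would: the job done as asked, in the order asked, and still so for the second after the job is handed in, with the robot touching nothing.
It also fails if it takes over 53 s, if anything falls off the work surface, if the arm or the gripper's body presses on something with over 40 N, if the wrist force passes 120 N, or if a joint passes its speed limit or range.

## Working session

There is one attempt and no reset: what is moved stays moved. The work goes in short steps, Python scripts to look and compute and a tool call to move; the robot and the scene stay as the last step left them, time stands still between calls to the robot, and variables do not carry over. Pictures are saved under pics/ and viewed, at most 10 in all, crops included, and the job is handed in when it is done.

Besides the shell and the picture viewer there is one more tool, called as name(argument=value, ...) on one line, values as JSON. send_rows: Moves the arm, as the interface text tells. Its arguments: {"type":"object","properties":{"motion":{"type":"array"}},"required":["motion"]}

```bash
ls; mkdir -p pics; python3 - <<'E'
from station import env
import cv2,numpy as np
s=env.observe(); print(s['t'],s['ee_pos'],s['ee_rot'],env.grip_point_offset,s['gripper_width'])
for c in ("scene","top"):
    p,d=env.snapshot(c); cv2.imwrite(f'pics/{c}0.png',p[:,:,::-1]); np.save(f'pics/{c}0.npy',d); m=env.camera_model(c); print(c,m)
    for q in ("fixture","low_prop_head","set_prop_head","cam_flange","cradle","thumb_lever","gauge"):
        print(c,q,[(round(r['score'],2),np.round(r['bbox'])) for r in env.search_frame(c,q)[:3]])
E
```

```text
pics
0.0 [0.16940237 0.49662531 0.23082754] [[-9.46422542e-01  3.22930571e-01 -4.66539127e-04]
 [ 3.22930880e-01  9.46422075e-01 -9.49963411e-04]
 [ 1.34770702e-04 -1.04972668e-03 -9.99999440e-01]] 0.0187 0.08539836399813917
scene {'fx': 477.200378234457, 'fy': 477.200378234457, 'cx': 312.356679807572, 'cy': 241.47329389932636, 'dist': array([-0.09536029,  0.        ,  0.        ,  0.        ,  0.        ]), 'pose': array([[ 0.44646516,  0.61895253, -0.64619395, -0.12934341],
       [-0.89458933,  0.29304851, -0.33739073, -0.42143347],
       [-0.01946267,  0.72871142,  0.68454428,  0.86633161],
       [ 0.        ,  0.        ,  0.        ,  1.        ]])}
scene fixture [(0.8, array([181., 140., 136., 135.]))]
scene low_prop_head [(0.73, array([207., 216.,  13.,  35.]))]
scene set_prop_head [(0.54, array([291., 203.,  10.,  36.]))]
scene cam_flange [(0.85, array([331., 305., 120.,  49.]))]
scene cradle [(0.56, array([334., 309., 106.,  70.]))]
scene thumb_lever [(0.67, array([211., 239.,   7.,  21.]))]
scene gauge [(0.91, array([182., 138.,  33.,  81.]))]
top {'fx': 610.174064567825
[... 230 characters left out ...]
       [-0.9998506 ,  0.00418306, -0.01677128, -0.07788226],
       [-0.01614189,  0.12103469,  0.99251702,  1.55421191],
       [ 0.        ,  0.        ,  0.        ,  1.        ]])}
top fixture [(0.89, array([181., 179., 154., 100.]))]
top low_prop_head [(0.69, array([224., 235.,  14.,  19.])), (0.55, array([178., 204.,  49.,  45.]))]
top set_prop_head [(0.69, array([295., 189.,  12.,  22.])), (0.34, array([374., 193.,  27.,  30.]))]
top cam_flange [(0.81, array([377., 272., 102.,  23.]))]
top cradle [(0.6, array([382., 268.,  96.,  36.])), (0.28, array([445., 203.,  22.,  22.]))]
top thumb_lever [(0.62, array([239., 255.,  13.,  12.]))]
top gauge [(0.58, array([178., 206.,  49.,  42.]))]
```

```bash
python3 - <<'E'
import cv2
a=cv2.imread('pics/scene0.png')[120:400,150:500]; cv2.imwrite('pics/s0c.png',cv2.resize(a,(750,600),interpolation=3))
a=cv2.imread('pics/top0.png')[160:330,160:500]; cv2.imwrite('pics/t0c.png',cv2.resize(a,(800,400),interpolation=3))
E
```

```text
(no output)
```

View pics/s0c.png

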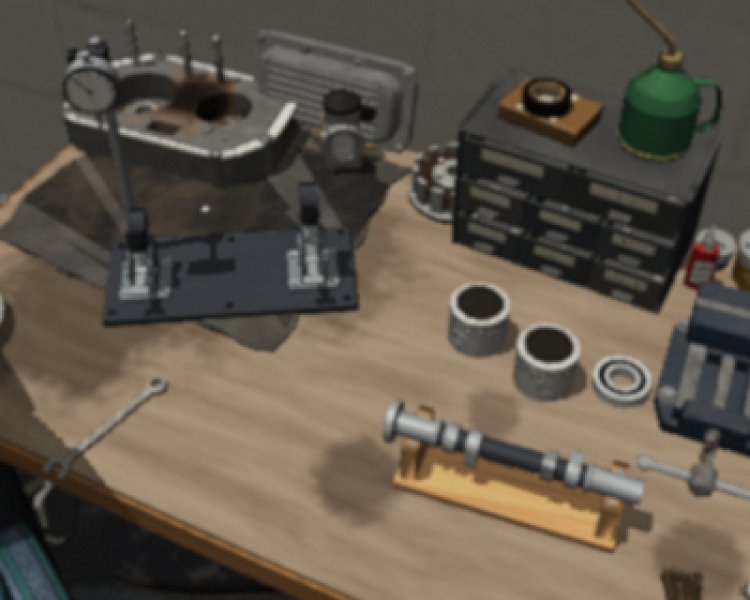

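View pics/t0c.png

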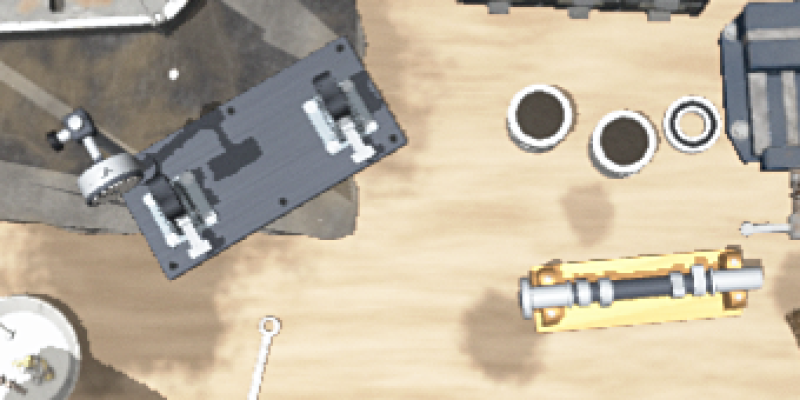

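The scene view shows the lowered prop at the left under the dial, near (210,225), the set prop near (295,215) and the camshaft with its flange at about (333,317). In the top view the fixture is turned roughly 30° and the cam lies around (428,283).

```bash
cat > h.py <<'E'
from station import env
import numpy as np,cv2
def K(m): return np.array([[m['fx'],0,m['cx']],[0,m['fy'],m['cy']],[0,0,1]])
def cloud(c,d):
    m=env.camera_model(c); v,u=np.mgrid[0:480,0:640]
    n=cv2.undistortPoints(np.stack([u,v],-1).reshape(-1,1,2).astype(float),K(m),m['dist']).reshape(480,640,2)
    P=np.stack([n[...,0]*d,-n[...,1]*d,-d],-1)
    W=P@m['pose'][:3,:3].T+m['pose'][:3,3]; W[d<=0]=np.nan; return W
def proj(c,p):
    m=env.camera_model(c); T=np.linalg.inv(m['pose']); q=np.atleast_2d(p)@T[:3,:3].T+T[:3,3]
    return cv2.projectPoints(q*[1,-1,-1],np.zeros(3),np.zeros(3),K(m),m['dist'])[0].reshape(-1,2)
E
python3 - <<'E'
from h import *
np.set_printoptions(precision=4,suppress=True)
for c in ("top","scene"):
    W=cloud(c,np.load(f'pics/{c}0.npy'))
    z=W[...,2]; print(c,'bench z',np.nanmedian(z[300:320,270:300]) )
    for q in ("fixture","low_prop_head","set_prop_head","cam_flange","cradle"):
        r=env.outline_of(c,q)
        if not r: print(q,'none'); continue
        for r in r[:1]:
            P=W[r['region']]; P=P[~np.isnan(P[:,0])]
            print(c,q,round(r['score'],2),len(P),'med',np.median(P,0),'zpct',np.percentile(P[:,2],[2,10,50,90,98]))
            if q=="fixture":
                S=P[(P[:,2]>0.004)&(P[:,2]<0.02)]; a=cv2.minAreaRect((S[:,:2]*1000).astype(np.float32)); print('rect',a,np.median(S[:,2]))
            if q=="cradle":
                S=P[(P[:,2]<0.02)]; print('rect',cv2.minAreaRect((S[:,:2]*1000).astype(np.float32)))
            if q=="cam_flange":
                S=P[P[:,2]>0.05]; print('rect',cv2.minAreaRect((S[:,:2]*1000).astype(np.float32)))
            if 'head' in q:
                S=P[P[:,2]>np.percentile(P[:,2],60)]; print('rect',cv2.minAreaRect((P[:,:2]*1000).astype(np.float32)),cv2.minAreaRect((S[:,:2]*1000).astype(np.float32)))
E
```

```text
top bench z 0.00039369065382499624
top fixture 0.63 6787 med [0.5894 0.1248 0.014 ] zpct [0.0053 0.0083 0.014  0.1375 0.3151]
rect ((620.5458984375, 139.21829223632812), (205.88363647460938, 320.5760498046875), 30.342483520507812) 0.012242805079895946
top low_prop_head 0.56 182 med [0.543  0.1972 0.0984] zpct [0.0768 0.0858 0.0984 0.1056 0.1092]
rect ((544.04833984375, 199.2798614501953), (50.94526672363281, 22.009780883789062), 30.44831085205078) ((541.9765625, 198.0996856689453), (46.197288513183594, 18.480968475341797), 30.884199142456055)
top set_prop_head 0.68 1129 med [ 0.4524 -0.284   0.0704] zpct [0.0139 0.0635 0.0704 0.077  0.0818]
rect ((451.7799377441406, -299.845458984375), (43.151275634765625, 270.95904541015625), 4.363510608673096) ((455.38568115234375, -290.5201721191406), (34.17692565917969, 253.0494384765625), 6.277837753295898)
top cam_flange 0.85 1026 med [ 0.4522 -0.2925  0.0708] zpct [0.0523 0.0647 0.0708 0.0773 0.082 ]
rect ((453.2618103027344, -290.67047119140625), (31.429792404174805, 253.26727294921875), 5.928196907043457)
top cradle 0.87 1584 med [ 0.441  -0
[... 712 characters left out ...]
539)
scene set_prop_head 0.57 227 med [0.6357 0.0275 0.1185] zpct [0.067  0.076  0.1185 0.1287 0.1302]
rect ((688.0584106445312, 51.3604736328125), (146.92115783691406, 21.78949737548828), 25.628324508666992) ((644.3867797851562, 30.88021469116211), (48.668861389160156, 19.453311920166016), 28.713048934936523)
scene cam_flange 0.95 1532 med [ 0.4492 -0.2855  0.0697] zpct [0.0517 0.0599 0.0697 0.0747 0.0805]
rect ((456.9006652832031, -287.7120361328125), (42.141021728515625, 248.42311096191406), 7.438521862030029)
scene cradle 0.73 941 med [0.5349 0.221  0.2937] zpct [0.0922 0.1412 0.2937 0.3163 0.3218]
rect ((940.4618530273438, 581.130615234375), (52.72047805786133, 0.0), -94.29637145996094)
```

The rows only command shifts and a twist about the tool axis, but the gauge calls for a tilted approach. I'll test in free space how the arm handles a pose beyond its reach, by going up.

send_rows(motion=[[1, 0, 0, -60, 0], [1, 0, 0, -120, 0], [1, 0, 0, -180, 0], [1, 0, 0, -240, 0], [1, 0, 0, -300, 0], [1, 0, 0, -360, 0], [1, 0, 0, -420, 0], [1, 0, 0, -480, 0]])

```text
t: 2.3
ee_pos: [0.2201, 0.6387, 0.4866]
ee_rot: [[-0.945, 0.315, 0.081], [0.325, 0.933, 0.157], [-0.026, 0.175, -0.984]]
ft_force: [0.2, -0.1, 0.7]
gripper_width: 0.0852
finger_force: 0.0
```

```bash
python3 - <<'E'
from h import *
np.set_printoptions(precision=4,suppress=True)
s=env.observe();print(s['t'],s['joint_positions'],s['ee_pos'],s['ee_rot'])
E
```

```text
2.3 [ 1.1206  0.6458  1.3611  2.1083 -0.0049  1.4485] [0.2201 0.6387 0.4866] [[-0.9455  0.3153  0.0814]
 [ 0.3246  0.9327  0.1571]
 [-0.0264  0.1749 -0.9842]]
```

It does tilt outward (10° so far) and reports the pose it reached. I'll push further the same way.

send_rows(motion=[[1, 0, 0, -60, 0], [1, 0, 0, -120, 0], [1, 0, 0, -180, 0], [1, 0, 0, -240, 0]])

```text
t: 2.8
ee_pos: [0.2042, 0.6039, 0.5582]
ee_rot: [[-0.944, 0.304, 0.129], [0.328, 0.91, 0.255], [-0.04, 0.283, -0.958]]
ft_force: [1.4, 0.3, -1.0]
gripper_width: 0.0854
finger_force: 0.0
```

```bash
python3 - <<'E'
from h import *
np.set_printoptions(precision=4,suppress=True)
s=env.observe();print(s['t'],s['joint_positions'],s['ee_pos'],s['ee_rot'])
E
```

```text
2.8 [ 1.1191  0.539   1.3669  2.109  -0.0048  1.447 ] [0.2042 0.6039 0.5582] [[-0.9439  0.3041  0.129 ]
 [ 0.3279  0.9096  0.255 ]
 [-0.0398  0.283  -0.9583]]
```

send_rows(motion=[[1, 0, 0, 60, 0], [1, 0, 0, 100, 0], [1, 0, 0, 100, 0]])

```text
t: 3.18
ee_pos: [0.2175, 0.6301, 0.4613]
ee_rot: [[-0.944, 0.304, 0.129], [0.328, 0.91, 0.254], [-0.04, 0.282, -0.959]]
ft_force: [0.8, 1.5, 0.9]
gripper_width: 0.0856
finger_force: 0.0
```

```bash
python3 - <<'E'
from h import *
np.set_printoptions(precision=4,suppress=True)
s=env.observe();print(s['t'],s['joint_positions'],s['ee_pos'],s['ee_rot'])
E
```

```text
3.175 [ 1.1183  0.3627  0.6853  1.6045 -0.0046  1.4463] [0.2175 0.6301 0.4613] [[-0.9439  0.3042  0.1286]
 [ 0.3279  0.9099  0.2542]
 [-0.0397  0.2821 -0.9586]]
```

The commanded pose resets to whatever pose was reached, so the tilt persists. The tilt vector is now (0.13, 0.25). Tilting more at azimuth ≈ 0 adds x, giving the wanted direction (0.43, 0.25).

send_rows(motion=[[1, -48, -37, -12, 0], [1, -97, -73, -24, 0], [1, -146, -110, -37, 0], [1, -195, -147, -49, 0], [1, -244, -183, -61, 0], [1, -293, -220, -73, 0], [1, -342, -257, -86, 0], [1, -390, -293, -98, 0], [1, -439, -330, -110, 0], [1, -488, -367, -122, 0], [1, -537, -403, -135, 0], [1, -586, -440, -147, 0]])

```text
t: 4.68
ee_pos: [0.6153, 0.0018, 0.5007]
ee_rot: [[-0.943, 0.304, 0.132], [0.329, 0.91, 0.253], [-0.043, 0.282, -0.959]]
ft_force: [0.8, -0.1, 1.5]
gripper_width: 0.0852
finger_force: 0.0
```

```bash
cat >> h.py <<'E'
np.set_printoptions(precision=4,suppress=True)
def st():
    s=env.observe();R=np.array(s['ee_rot']);p=np.array(s['ee_pos'])
    print('t',s['t'],'q',s['joint_positions'],'TCP',p,'G',p-env.grip_point_offset*R[:,2],'F',s['ft_force'],'w',s['gripper_width'],s['finger_force']);print(R)
    return p,R
def tool(R,d): return np.round(R.T@np.array(d)*1000,1)
E
python3 - <<'E'
from h import *
st()
# FK fit
Q=np.array([[1.087,.263,-.048,1.259],[1.1206,.6458,1.3611,2.1083],[1.1191,.539,1.3669,2.109],[1.1183,.3627,.6853,1.6045]])
P=np.array([[.1694,.4966,.2308],[.2201,.6387,.4866],[.2042,.6039,.5582],[.2175,.6301,.4613]])
from scipy.optimize import least_squares
def fk(x,q):
    e=q[2]-q[1];t=e-q[3]
    return np.array([x[0]*np.sin(q[1])+x[1]*np.cos(e)+x[2]*np.cos(t)+x[5]*np.sin(e), x[3]+x[0]*np.cos(q[1])+x[1]*np.sin(e)+x[2]*np.sin(t)-x[5]*np.cos(e)])
f=lambda x:np.concatenate([fk(x,q)-[np.hypot(*p[:2]),p[2]] for q,p in zip(Q,P)])
s=least_squares(f,[.4,.35,.25,.2,0,0]);print(s.x,s.fun)
E
```

```text
t 4.675 q [-0.2611  0.5225  1.1199  2.1037  0.2817  0.0774] TCP [0.6153 0.0018 0.5007] G [ 0.6129 -0.0029  0.5186] F [ 0.8317 -0.0538  1.499 ] w 0.08520395667795497 0.0
[[-0.9434  0.3045  0.1316]
 [ 0.3289  0.91    0.2526]
 [-0.0428  0.2816 -0.9586]]
[ 0.5893  0.3723  0.4273  0.1516 -0.     -0.0536] [-0.0003 -0.0003  0.0005 -0.0003 -0.0007  0.0001  0.0003  0.0005]
```

send_rows(motion=[[1, 14, 44, -5, 0], [1, 27, 88, -10, 0], [1, 41, 132, -15, 0], [1, 38, 149, -73, 0], [1, 36, 166, -130, 0], [1, 33, 183, -188, 0], [1, 31, 200, -245, 0], [1, 31, 200, -245, 0]])

```text
t: 5.68
ee_pos: [0.5487, 0.1418, 0.573]
ee_rot: [[-0.935, 0.3, 0.189], [0.343, 0.903, 0.26], [-0.093, 0.308, -0.947]]
ft_force: [0.8, 0.6, -0.4]
gripper_width: 0.0857
finger_force: 0.0
```

```bash
python3 - <<'E'
from h import *
p,R=st(); z=R[:,2]; print('tilt',np.degrees(np.arccos(-z[2])),'head',np.degrees(np.arctan2(z[1],z[0])),np.degrees(np.arctan2(R[1,1],R[0,1])))
E
```

```text
t 5.675 q [-0.0273  0.3957  1.1241  2.109   0.2678  0.335 ] TCP [0.5487 0.1418 0.573 ] G [0.5451 0.137  0.5907] F [ 0.7667  0.5748 -0.3672] w 0.08574636596829159 0.0
[[-0.9348  0.3004  0.1895]
 [ 0.3427  0.9029  0.2595]
 [-0.0931  0.3075 -0.947 ]]
tilt 18.74382365074856 head 53.867220559931866 71.59807108881682
```

send_rows(motion=[[1, -6, 19, -59, 0], [1, -12, 38, -118, 0], [1, -17, 57, -176, 0], [1, -23, 76, -235, 0], [1, -29, 95, -294, 0], [1, -35, 114, -353, 0], [1, -40, 134, -411, 0], [1, -46, 153, -470, 0]])

```text
t: 6.68
ee_pos: [0.479, 0.1618, 0.6209]
ee_rot: [[-0.924, 0.293, 0.247], [0.356, 0.895, 0.267], [-0.143, 0.335, -0.931]]
ft_force: [-0.7, 0.7, -0.5]
gripper_width: 0.0856
finger_force: 0.0
```

```bash
python3 - <<'E'
from h import *
p,R=st(); z=R[:,2]; print('tilt',np.degrees(np.arccos(-z[2])),'head',np.degrees(np.arctan2(z[1],z[0])),np.degrees(np.arctan2(R[1,1],R[0,1])))
E
```

```text
t 6.675 q [0.0103 0.2649 1.0649 2.109  0.2681 0.3887] TCP [0.479  0.1618 0.6209] G [0.4744 0.1568 0.6383] F [-0.6674  0.6504 -0.4863] w 0.0855835640458203 0.0
[[-0.9235  0.2935  0.2469]
 [ 0.356   0.8954  0.2675]
 [-0.1426  0.3349 -0.9314]]
tilt 21.346592508410883 head 47.29083686848627 71.85321388302505
```

send_rows(motion=[[1, -46, 34, -29, 0], [1, -92, 67, -58, 0], [1, -137, 101, -88, 0], [1, -183, 135, -117, 0], [1, -229, 169, -146, 0], [1, -275, 202, -175, 0], [1, -321, 236, -204, 0], [1, -366, 270, -234, 0]])

```text
t: 7.68
ee_pos: [0.5898, 0.1883, 0.601]
ee_rot: [[-0.91, 0.284, 0.301], [0.369, 0.886, 0.279], [-0.187, 0.365, -0.912]]
ft_force: [0.3, 0.4, 0.0]
gripper_width: 0.0855
finger_force: 0.0
```

```bash
python3 - <<'E'
from h import *
p,R=st(); z=R[:,2]; print('tilt',np.degrees(np.arccos(-z[2])),'head',np.degrees(np.arctan2(z[1],z[0])),np.degrees(np.arctan2(R[1,1],R[0,1])))
E
```

```text
t 7.675 q [0.0541 0.472  1.3433 2.109  0.2656 0.448 ] TCP [0.5898 0.1883 0.601 ] G [0.5842 0.1831 0.6181] F [0.3466 0.3786 0.0373] w 0.08552763937541857 0.0
[[-0.9103  0.2845  0.3008]
 [ 0.3693  0.8864  0.2792]
 [-0.1872  0.3652 -0.9119]]
tilt 24.22863124957448 head 42.86644566233511 72.20730594532968
```

send_rows(motion=[[1, -38, 12, -42, 0], [1, -75, 24, -85, 0], [1, -113, 36, -127, 0], [1, -151, 48, -169, 0], [1, -188, 60, -212, 0], [1, -226, 73, -254, 0], [1, -264, 85, -296, 0], [1, -302, 97, -338, 0], [1, -339, 109, -381, 0], [1, -377, 121, -423, 0]])

```text
t: 8.93
ee_pos: [0.6113, 0.1154, 0.6145]
ee_rot: [[-0.891, 0.275, 0.361], [0.385, 0.878, 0.283], [-0.239, 0.391, -0.889]]
ft_force: [0.3, 0.4, -1.1]
gripper_width: 0.0853
finger_force: 0.0
```

```bash
python3 - <<'E'
from h import *
p,R=st(); z=R[:,2]; print('tilt',np.degrees(np.arccos(-z[2])),'head',np.degrees(np.arctan2(z[1],z[0])),np.degrees(np.arctan2(R[1,1],R[0,1])))
E
```

```text
t 8.925 q [-0.092   0.4695  1.3663  2.109   0.3201  0.3237] TCP [0.6113 0.1154 0.6145] G [0.6045 0.1101 0.6311] F [ 0.3009  0.4474 -1.051 ] w 0.085250726161529 0.0
[[-0.8913  0.275   0.3606]
 [ 0.3854  0.8784  0.2827]
 [-0.239   0.3909 -0.8888]]
tilt 27.271214593058517 head 38.09594387109854 72.61439756562795
```

send_rows(motion=[[1, -40, -3, -41, 0], [1, -80, -7, -83, 0], [1, -121, -10, -124, 0], [1, -161, -13, -165, 0], [1, -201, -17, -207, 0], [1, -241, -20, -248, 0], [1, -281, -23, -289, 0], [1, -322, -26, -330, 0], [1, -362, -30, -372, 0], [1, -402, -33, -413, 0]])

```text
t: 10.18
ee_pos: [0.6311, -0.0134, 0.6152]
ee_rot: [[-0.865, 0.268, 0.424], [0.404, 0.874, 0.271], [-0.298, 0.406, -0.864]]
ft_force: [-0.9, 0.6, 0.3]
gripper_width: 0.0853
finger_force: 0.0
```

```bash
python3 - <<'E'
from h import *
p,R=st(); z=R[:,2]; print('tilt',np.degrees(np.arccos(-z[2])),'head',np.degrees(np.arctan2(z[1],z[0])),np.degrees(np.arctan2(R[1,1],R[0,1])))
# fixture geometry refinement
T=np.load('pics/top0.npy');S=np.load('pics/scene0.npy')
a=np.radians(30.4);ex=np.array([np.cos(a),np.sin(a)]);ey=np.array([-np.sin(a),np.cos(a)])
o=np.array([.593,.1155])
for c,D in (("top",T),("scene",S)):
    W=cloud(c,D).reshape(-1,3);W=W[~np.isnan(W[:,0])]
    L=np.c_[(W[:,:2]-o)@ex,(W[:,:2]-o)@ey,W[:,2]]
    pl=L[(abs(L[:,2]-.012)<.005)&(abs(L[:,0])<.085)&(abs(L[:,1])<.165)]
    print(c,'plate',np.percentile(pl[:,0],[1,50,99]),np.percentile(pl[:,1],[1,50,99]),np.median(pl[:,2]))
    for yy in (-.1,.1):
        h=L[(abs(L[:,0])<.04)&(abs(L[:,1]-yy)<.02)&(L[:,2]>.085)&(L[:,2]<.15)]
        zt=np.percentile(h[:,2],95); tp=h[h[:,2]>zt-.006]
        print(yy,len(h),'z95/99',zt,np.percentile(h[:,2],99),'x',h[:,0].min(),h[:,0].max(),'y',np.percentile(h[:,1],[2,98]),'tops',np.median(tp,0),len(tp))
    cm=W[(abs(W[:,0]-.455)<.06)&(abs(W[:,1]+.29)<.15)&(W[:,2]>.045)&(W[:,2]<.09)]
    r=cv2.minAreaRect((cm[:,:2]*1000).astype(np.float32));print('cam',r)
E
```

```text
t 10.175 q [-0.3335  0.4819  1.3663  2.109   0.4058  0.1074] TCP [ 0.6311 -0.0134  0.6152] G [ 0.6232 -0.0185  0.6314] F [-0.9188  0.6129  0.3193] w 0.08533905929172 0.0
[[-0.865   0.2685  0.4238]
 [ 0.4039  0.8737  0.271 ]
 [-0.2976  0.4056 -0.8643]]
tilt 30.20186209470789 head 32.592221480812526 72.92055362117421
top plate [-0.0703  0.0036  0.0799] [-0.1515 -0.0076  0.1461] 0.011923183579944263
-0.1 186 z95/99 0.1312682809152993 0.13373439406592663 x -0.025333389686500354 0.022018777848332633 y [-0.1125 -0.0925] tops [ 0.008  -0.1041  0.1277] 78
0.1 180 z95/99 0.10703108876217468 0.11023562908822358 x -0.025303052692637926 0.02133570260051221 y [0.0874 0.1075] tops [0.0057 0.0972 0.1044] 68
cam ((454.4594421386719, -301.59014892578125), (78.87921905517578, 275.1605529785156), 10.703914642333984)
scene plate [-0.0641 -0.0084  0.0766] [-0.1465  0.0011  0.1499] 0.012957497542154695
-0.1 187 z95/99 0.12984467622748286 0.130727204926973 x -0.02423505113848435 0.02729002452270725 y [-0.1082 -0.0886] tops [ 0.0109 -0.098   0.1277] 80
0.1 171 z95/99 0.10659066751572888 0.10707984609729929 x -0.02356632118072883 0.025989932138562665 y [0.0922 0.1119] tops [0.0104 0.102  0.1045] 81
cam ((453.1251220703125, -286.672607421875), (78.79316711425781, 251.5149383544922), 9.841535568237305)
```

Three clicks are needed, since the heads differ by 24 mm. The tilt is good at 30° with heading 32.6°. Next I'll compute the approach.

```bash
cat >> h.py <<'E'
a=np.radians(30.4);o=np.array([.593,.1155,0])
F=np.array([[np.cos(a),-np.sin(a),0],[np.sin(a),np.cos(a),0],[0,0,1]])
def fw(x,y,z): return o+F@np.array([x,y,z])
def twist_to(R,y):
    t=np.degrees(np.arctan2(-R[:,0]@y,R[:,1]@y)); return t
E
python3 - <<'E'
from h import *
p,R=st(); G=p-.0187*R[:,2]
T=fw(-.008,.1,.0976); pre=T-.12*R[:,2]; via=np.array([.43,.10,.35])
print('twist',twist_to(R,F[:,1]),'via',tool(R,via-G),'pre',tool(R,pre-G),'T',tool(R,T-G), T)
E
```

```text
t 10.175 q [-0.3335  0.4819  1.3663  2.109   0.4058  0.1074] TCP [ 0.6311 -0.0134  0.6152] G [ 0.6232 -0.0185  0.6314] F [-0.9188  0.6129  0.3193] w 0.08533905929172 0.0
[[-0.865   0.2685  0.4238]
 [ 0.4039  0.8737  0.271 ]
 [-0.2976  0.4056 -0.8643]]
twist -51.83838635802601 via [298.7 -62.4 193.4] pre [322.  -51.1 362.7] T [322.  -51.1 482.7] [0.5355 0.1977 0.0976]
```

send_rows(motion=[[0.6, 50, -10, 32, -10], [0.6, 100, -21, 64, -20], [0.6, 149, -31, 97, -30], [0.6, 199, -42, 129, -40], [0.6, 249, -52, 161, -50], [0.6, 299, -62, 193, -52], [0.6, 307, -59, 250, -52], [0.6, 315, -55, 306, -52], [0.6, 322, -51, 362, -52], [0.6, 322, -51, 362, -52]])

```text
t: 11.42
ee_pos: [0.4903, 0.1585, 0.2146]
ee_rot: [[-0.744, -0.516, 0.425], [-0.44, 0.856, 0.271], [-0.504, 0.015, -0.864]]
ft_force: [1.7, -0.6, 0.2]
gripper_width: 0.051
finger_force: 0.0
```

```bash
python3 - <<'E'
from h import *
p,R=st(); G=p-.0187*R[:,2]
T=fw(-.008,.1,.0976)
print('twist',twist_to(R,F[:,1]),'T',tool(R,T-G), 'y',R[:,1],'want',F[:,1])
pic,d=env.snapshot('scene'); b=pic[110:300,130:330]; cv2.imwrite('pics/s1.png',cv2.resize(b,(630,600),interpolation=3)[:,:,::-1])
E
```

```text
t 11.425 q [-0.0002 -0.0555 -0.6172  0.5519  0.2744 -0.4746] TCP [0.4903 0.1585 0.2146] G [0.4824 0.1534 0.2308] F [ 1.6714 -0.5978  0.2115] w 0.050988815888312444 0.0
[[-0.7435 -0.5163  0.425 ]
 [-0.4398  0.8563  0.2709]
 [-0.5038  0.0145 -0.8637]]
twist 0.1762535156136167 T [  8.1   8.6 149.6] y [-0.5163  0.8563  0.0145] want [-0.506   0.8625  0.    ]
```

View pics/s1.png

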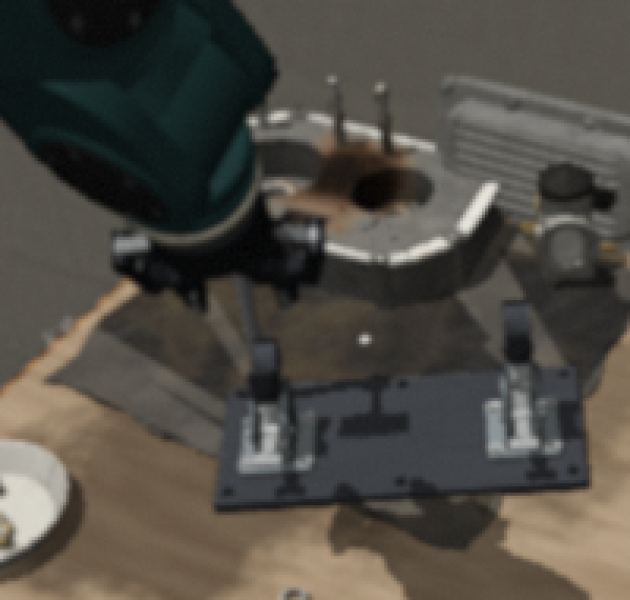

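The arm is above and to the -x side of the low prop (head at crop (263,355)), with the dial hidden behind the gripper. I'll settle before descending.

send_rows(motion=[[0.6, 8, 8, 60, 0], [0.6, 8, 8, 90, 0], [0.6, 8, 8, 90, 0], [0.6, 8, 8, 90, 0]])

```text
t: 11.98
ee_pos: [0.5191, 0.1853, 0.1355]
ee_rot: [[-0.744, -0.516, 0.425], [-0.44, 0.856, 0.271], [-0.504, 0.015, -0.864]]
ft_force: [0.7, -0.3, -0.4]
gripper_width: 0.0512
finger_force: 0.0
```

```bash
python3 - <<'E'
from h import *
p,R=st(); G=p-.0187*R[:,2]
T=fw(-.008,.1,.0976)
print('T',tool(R,T-G))
E
```

```text
t 11.975 q [ 0.0665  0.0848 -0.7253  0.2879  0.2446 -0.4129] TCP [0.5191 0.1853 0.1355] G [0.5112 0.1802 0.1516] F [ 0.7284 -0.327  -0.366 ] w 0.051190550766960406 0.0
[[-0.7436 -0.5164  0.4247]
 [-0.4398  0.8562  0.271 ]
 [-0.5036  0.0147 -0.8638]]
T [ 1.4  1.6 61.8]
```

send_rows(motion=[[0.6, 1, 2, 40, 0], [0.6, 1, 2, 61, 0], [0.6, 1, 2, 61, 0], [0.6, 1, 2, 61, 0]])

```text
t: 12.48
ee_pos: [0.5432, 0.2031, 0.0826]
ee_rot: [[-0.743, -0.516, 0.425], [-0.44, 0.856, 0.271], [-0.504, 0.015, -0.863]]
ft_force: [-0.1, 0.1, 0.2]
gripper_width: 0.0513
finger_force: 0.0
```

send_rows(motion=[[0.3, 0, 0, 0, 0], [0.1, 0, 0, 0, 0], [0.1, 0, 0, 0, 0], [0.1, 0, 0, 0, 0]])

```text
t: 12.98
ee_pos: [0.5428, 0.2037, 0.0822]
ee_rot: [[-0.743, -0.517, 0.425], [-0.44, 0.856, 0.272], [-0.504, 0.015, -0.863]]
ft_force: [-9.8, -0.3, 16.2]
gripper_width: 0.0191
finger_force: 58.0
```

```bash
python3 - <<'E'
from h import *
p,R=st(); G=p-.0187*R[:,2]
T=fw(-.008,.1,.0976)
print('T',tool(R,T-G),'Flocal',F.T@env.observe()['ft_force'],'up10',tool(R,[0,0,.01]))
E
```

```text
t 12.975 q [ 0.1049  0.204  -0.7681  0.1174  0.228  -0.3778] TCP [0.5428 0.2037 0.0822] G [0.5349 0.1986 0.0984] F [-9.8154 -0.2865 16.2135] w 0.019063288815461054 57.95542220646894
[[-0.7433 -0.5167  0.4248]
 [-0.4396  0.856   0.272 ]
 [-0.5042  0.0154 -0.8635]]
T [ 0.3 -1.1  0.7] Flocal [-8.6109  4.7198 16.2135] up10 [-5.   0.2 -8.6]
```

send_rows(motion=[[0.1, -1.5, 0, -2.6, 0], [0.1, -3, 0, -5.2, 0], [0.1, -4.5, 0.1, -7.8, 0], [0.1, -6, 0.2, -10.4, 0], [0.1, -6, 0.2, -10.4, 0]])

```text
t: 13.6
ee_pos: [0.5427, 0.2036, 0.0933]
ee_rot: [[-0.744, -0.517, 0.424], [-0.44, 0.856, 0.272], [-0.503, 0.016, -0.864]]
ft_force: [0.6, 5.0, -4.0]
gripper_width: 0.0186
finger_force: 59.8
```

send_rows(motion=[[0.1, -1.5, 0, -2.6, 0], [0.1, -3, 0, -5.2, 0], [0.1, -4.5, 0.1, -7.8, 0], [0.1, -6, 0.2, -10.4, 0], [0.1, -6, 0.2, -10.4, 0]])

```text
t: 14.22
ee_pos: [0.5427, 0.2036, 0.1054]
ee_rot: [[-0.744, -0.517, 0.424], [-0.44, 0.856, 0.272], [-0.503, 0.016, -0.864]]
ft_force: [0.1, 4.9, -2.3]
gripper_width: 0.0189
finger_force: 61.2
```

```bash
python3 - <<'E'
from h import *
p,R=st(); print('Flocal',F.T@env.observe()['ft_force'],F.T@(p-o))
E
```

```text
t 14.225 q [ 0.105   0.1692 -0.7271  0.1944  0.2276 -0.3779] TCP [0.5427 0.2036 0.1054] G [0.5348 0.1985 0.1216] F [ 0.1182  4.9426 -2.2617] w 0.018902722648019343 61.20132012543763
[[-0.7439 -0.5167  0.4238]
 [-0.4398  0.856   0.2715]
 [-0.5031  0.0156 -0.8641]]
Flocal [ 2.603   4.2033 -2.2617] [0.0012 0.1015 0.1054]
```

send_rows(motion=[[0.1, -0.8, 0, -1.3, 0], [0.1, -0.8, 0, -1.3, 0]])

```text
t: 14.48
ee_pos: [0.5427, 0.2036, 0.1068]
ee_rot: [[-0.744, -0.517, 0.424], [-0.44, 0.856, 0.272], [-0.503, 0.016, -0.864]]
ft_force: [1.4, 5.7, -4.9]
gripper_width: 0.0188
finger_force: 60.9
```

send_rows(motion=[[0.1, -0.6, 0, -1.1, 0], [0.1, -0.6, 0, -1.1, 0]])

```text
t: 14.72
ee_pos: [0.5427, 0.2036, 0.108]
ee_rot: [[-0.744, -0.517, 0.424], [-0.44, 0.856, 0.272], [-0.503, 0.016, -0.864]]
ft_force: [2.5, 5.8, -5.5]
gripper_width: 0.019
finger_force: 60.7
```

```bash
python3 - <<'E'
from h import *
p,R=st(); print('Flocal',F.T@env.observe()['ft_force'],F.T@(p-o))
E
```

```text
t 14.725 q [ 0.1049  0.1656 -0.7224  0.203   0.2277 -0.378 ] TCP [0.5427 0.2036 0.108 ] G [0.5348 0.1985 0.1242] F [ 2.5009  5.7558 -5.5142] w 0.019014775025779897 60.7406110102238
[[-0.744  -0.5167  0.4236]
 [-0.4398  0.856   0.2716]
 [-0.503   0.0157 -0.8642]]
Flocal [ 5.0697  3.6989 -5.5142] [0.0012 0.1014 0.108 ]
```

send_rows(motion=[[0.1, 0.7, 0, 1.3, 0], [0.35, 0.7, 0, 1.3, 0], [0.6, 0.7, 0, 1.3, 0], [0.6, 0.7, 0, 1.3, 0], [0.6, 1, 0, -30, 0], [0.6, 1, 0, -80, 0], [0.6, 1, 0, -140, 0], [0.6, 0, 0, -200, 0]])

```text
t: 15.72
ee_pos: [0.4568, 0.1488, 0.2824]
ee_rot: [[-0.744, -0.517, 0.424], [-0.44, 0.856, 0.271], [-0.503, 0.015, -0.864]]
ft_force: [0.7, -0.5, 0.3]
gripper_width: 0.051
finger_force: 0.0
```

```bash
python3 - <<'E'
from h import *
p,R=st()
for c in ("top","scene"):
    pic,D=env.snapshot(c); W=cloud(c,D).reshape(-1,3);W=W[~np.isnan(W[:,0])]; L=(W-o)@F
    for yy in (-.1,.1):
        h=L[(abs(L[:,0])<.04)&(abs(L[:,1]-yy)<.02)&(L[:,2]>.085)&(L[:,2]<.15)]
        zt=np.percentile(h[:,2],95); tp=h[h[:,2]>zt-.006]
        print(c,yy,len(h),zt,np.median(tp,0),len(tp))
    cv2.imwrite(f'pics/{c}2.png',pic[:,:,::-1])
E
```

```text
t 15.725 q [-0.0293 -0.1579 -0.508   0.7721  0.2872 -0.5022] TCP [0.4568 0.1488 0.2824] G [0.4489 0.1437 0.2986] F [ 0.7051 -0.5022  0.289 ] w 0.051007322324608924 0.0
[[-0.7439 -0.5165  0.424 ]
 [-0.44    0.8561  0.271 ]
 [-0.503   0.015  -0.8642]]
top -0.1 186 0.1310998867231779 [ 0.0048 -0.1018  0.1281] 77
top 0.1 198 0.1299623051426444 [0.0103 0.0976 0.1265] 69
scene -0.1 191 0.130138430505502 [ 0.0109 -0.0985  0.1279] 71
scene 0.1 219 0.13004138694856987 [0.0104 0.1012 0.1277] 76
```

Both heads now stand at the same height. Next I'll refine the camshaft axis by cylinder fit on the first pictures.

```bash
python3 - <<'E'
from h import *
from scipy.optimize import least_squares
for c in ("top","scene"):
    W=cloud(c,np.load(f'pics/{c}0.npy')).reshape(-1,3);W=W[~np.isnan(W[:,0])]
    W=W[(abs(W[:,0]-.455)<.06)&(abs(W[:,1]+.29)<.17)&(W[:,2]>.055)&(W[:,2]<.09)]
    x=np.array([.454,-.29,np.radians(6),.06])
    for it in range(4):
        A=np.array([-np.sin(x[2]),np.cos(x[2])])
        def loc(x):
            d=W[:,:2]-x[:2]; ax=np.array([-np.sin(x[2]),np.cos(x[2])]); n=np.array([ax[1],-ax[0]]); return d@ax,np.hypot(d@n,W[:,2]-x[3]),d@n
        s,r,l=loc(x); on=abs(l)<.03
        ends=np.percentile(s[on&(r<.028)],[.5,99.5]); sh=ends.mean()+.001; x[:2]+=A*sh
        s,r,l=loc(x)
        m=((abs(s)<.028)&(abs(r-.011)<.006))|((s>.08)&(s<.112)&(abs(r-.012)<.006))|((s<-.08)&(s>-.122)&(abs(r-.012)<.006))
        rad=np.where(abs(s)<.03,.011,.012)
        f=lambda q:(loc([x[0]+q[0],x[1],q[1],q[2]])[1]-rad)[m]
        q=least_squares(f,[0,x[2],x[3]],loss='soft_l1',f_scale=.001).x; x=np.array([x[0]+q[0],x[1],q[1],q[2]])
    print(c,x[:2],np.degrees(x[2]),x[3],'ends',ends,m.sum())
p,R=st(); G=p-.0187*R[:,2]
E
```

```text
top [ 0.453  -0.2906] 5.136147950936603 0.06072055499476431 ends [-0.1263  0.1243] 539
scene [ 0.4543 -0.2867] 5.459665898158688 0.06045903022343818 ends [-0.1245  0.1225] 748
t 15.825 q [-0.0302 -0.1618 -0.5036  0.7729  0.2873 -0.502 ] TCP [0.4581 0.1483 0.2865] G [0.4501 0.1433 0.3026] F [ 0.4706  1.0984 -0.2154] w 0.051585551166272524 0.0
[[-0.7406 -0.5158  0.4308]
 [-0.4393  0.8567  0.2705]
 [-0.5085  0.011  -0.861 ]]
```

```bash
cat >> h.py <<'E'
cm=np.array([.4536,-.2888,.0605]); y1=np.radians(5.3); c1=np.array([-np.sin(y1),np.cos(y1),0]); c2=F[:,1]
def ygrip(R,c):
    y=np.cross(R[:,2],c); return y/np.linalg.norm(y)
E
python3 - <<'E'
from h import *
p,R=st(); G=p-.0187*R[:,2]
y=ygrip(R,c1); print('twist',twist_to(R,y),twist_to(R,-y)); pre=cm-.11*R[:,2]
print('pre',tool(R,pre-G),'T',tool(R,cm-G), 's',R[:,2]@c1,R[:,2]@c2)
E
```

```text
t 15.825 q [-0.0302 -0.1618 -0.5036  0.7729  0.2873 -0.502 ] TCP [0.4581 0.1483 0.2865] G [0.4501 0.1433 0.3026] F [ 0.4706  1.0984 -0.2154] w 0.051585551166272524 0.0
[[-0.7406 -0.5158  0.4308]
 [-0.4393  0.8567  0.2705]
 [-0.5085  0.011  -0.861 ]]
twist 112.28033452179427 -67.71966547820573
pre [ 310.3 -374.6  -16.9] T [ 310.3 -374.6   93.1] s 0.22950731073137268 0.015286079401212127
```

send_rows(motion=[[0.5, 34, -42, -2, -9], [0.5, 69, -83, -4, -18], [0.5, 103, -125, -6, -27], [0.5, 138, -167, -8, -36], [0.5, 172, -208, -9, -45], [0.5, 207, -250, -11, -54], [0.5, 241, -291, -13, -63], [0.5, 276, -333, -15, -68], [0.5, 310, -375, -17, -68], [0.5, 310, -375, -17, -68], [0.5, 310, -375, -17, -68], [0.5, 310, -375, -17, -68]])

```text
t: 17.32
ee_pos: [0.414, -0.3116, 0.1341]
ee_rot: [[0.201, -0.883, 0.424], [-0.958, -0.087, 0.272], [-0.203, -0.46, -0.864]]
ft_force: [-0.2, 0.1, 0.3]
gripper_width: 0.0425
finger_force: 0.0
```

```bash
python3 - <<'E'
from h import *
p,R=st(); G=p-.0187*R[:,2]
y=ygrip(R,c1); print('twist',twist_to(R,y),twist_to(R,-y)); print('T',tool(R,cm-G))
pic,d=env.snapshot('scene'); b=pic[220:420,300:510]; cv2.imwrite('pics/s3.png',cv2.resize(b,(630,600),interpolation=3)[:,:,::-1])
E
```

```text
t 17.325 q [-1.0928  0.2968 -0.3917  0.9359  0.5248 -2.8332] TCP [ 0.414  -0.3116  0.1341] G [ 0.406  -0.3167  0.1502] F [-0.2276  0.1278  0.3407] w 0.042475249265903924 0.0
[[ 0.2006 -0.8834  0.4236]
 [-0.9584 -0.0874  0.2717]
 [-0.2029 -0.4604 -0.8642]]
twist -179.67927774919963 0.3207222508003937
T [  1.   -3.1 105.3]
```

View pics/s3.png

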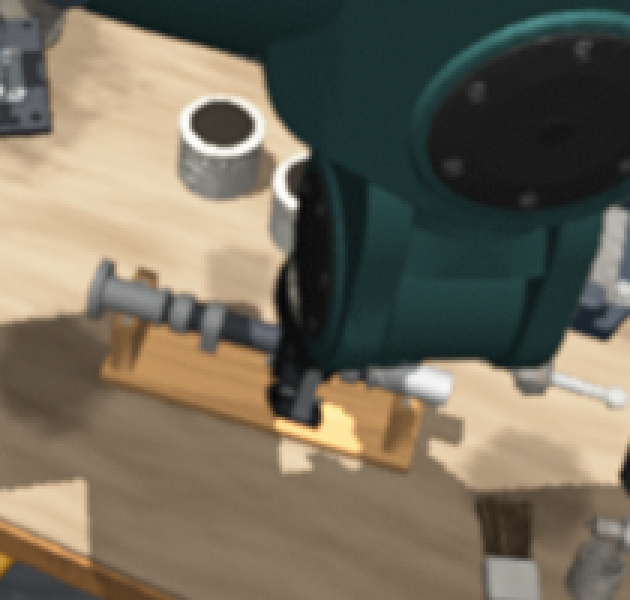

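The gripper straddles the camshaft's plain middle (crop (290,350)), clear of the pistons. Descend and grip.

send_rows(motion=[[0.5, 0, -2, 50, 0], [0.5, 1, -3, 90, 0], [0.5, 1, -3, 105, 0], [0.5, 1, -3, 105, 0], [0.5, 1, -3, 105, 0], [0.2, 1, -3, 105, 0], [0.1, 1, -3, 105, 0], [0.1, 1, -3, 105, 0], [0.1, 1, -3, 105, 0]])

```text
t: 18.5
ee_pos: [0.4614, -0.2856, 0.0453]
ee_rot: [[0.2, -0.883, 0.425], [-0.959, -0.087, 0.27], [-0.202, -0.462, -0.864]]
ft_force: [-2.7, 0.9, 9.5]
gripper_width: 0.0201
finger_force: 58.2
```

```bash
python3 - <<'E'
from h import *
p,R=st(); G=p-.0187*R[:,2]
print('off',tool(R,cm-G),'up',tool(R,[0,0,.1]))
E
```

```text
t 18.5 q [-0.9818  0.398  -0.526   0.6334  0.5279 -2.7034] TCP [ 0.4614 -0.2856  0.0453] G [ 0.4535 -0.2907  0.0615] F [-2.7475  0.8705  9.5386] w 0.020090759895252417 58.227131366729736
[[ 0.1998 -0.8827  0.4253]
 [-0.9589 -0.0869  0.2701]
 [-0.2015 -0.4618 -0.8638]]
off [-1.6  0.2  1.4] up [-20.2 -46.2 -86.4]
```

send_rows(motion=[[0.1, -6, -14, -26, 0], [0.1, -12, -28, -52, 0], [0.1, -48, -61, -86, 0], [0.1, -84, -95, -120, 0], [0.1, -119, -128, -154, 0], [0.1, -155, -162, -188, 0], [0.1, -191, -195, -222, 0], [0.1, -253, -212, -228, 0], [0.1, -316, -229, -234, 0], [0.1, -379, -246, -241, 0], [0.1, -442, -264, -247, 0], [0.1, -505, -281, -253, 0]])

```text
t: 20.0
ee_pos: [0.5, 0.1429, 0.4892]
ee_rot: [[0.199, -0.884, 0.423], [-0.959, -0.086, 0.27], [-0.202, -0.46, -0.865]]
ft_force: [1.8, -0.3, -7.2]
gripper_width: 0.0201
finger_force: 60.9
```

```bash
python3 - <<'E'
from h import *
p,R=st()
print('d to P',tool(R,np.array([.12,.6,.56])-p),'up',tool(R,[0,0,.06]))
E
```

```text
t 20.0 q [-0.0409 -0.0624  0.134   1.3229  0.2915 -1.6989] TCP [0.5    0.1429 0.4892] G [0.4921 0.1378 0.5053] F [ 1.8222 -0.3151 -7.191 ] w 0.02006019176822409 60.93330502510071
[[ 0.1988 -0.884   0.4232]
 [-0.9589 -0.0862  0.2703]
 [-0.2024 -0.4595 -0.8648]]
d to P [-528.2  263.9  -98.5] up [-12.1 -27.6 -51.9]
```

send_rows(motion=[[0.1, -51, 16, -8, 0], [0.1, -102, 32, -16, 0], [0.1, -153, 48, -25, 0], [0.1, -204, 64, -33, 0], [0.1, -254, 80, -41, 0], [0.1, -305, 96, -49, 0], [0.1, -356, 112, -57, 0], [0.1, -407, 129, -65, 0], [0.1, -458, 145, -74, 0]])

```text
t: 21.12
ee_pos: [0.2485, 0.5485, 0.5784]
ee_rot: [[0.2, -0.884, 0.423], [-0.959, -0.088, 0.27], [-0.201, -0.46, -0.865]]
ft_force: [1.1, 0.5, -6.5]
gripper_width: 0.02
finger_force: 61.2
```

```bash
python3 - <<'E'
from h import *
p,R=st()
print('up/out',tool(R,np.array([.0,.035,.05])),'s',R[:,2]@c1,R[:,2]@c2)
E
```

```text
t 21.125 q [ 1.1392  0.2095  0.7111  1.6185 -0.2748 -0.6505] TCP [0.2485 0.5485 0.5784] G [0.2406 0.5435 0.5946] F [ 1.1448  0.4985 -6.5438] w 0.019971294128519848 61.183499693870544
[[ 0.2    -0.8838  0.423 ]
 [-0.9589 -0.0879  0.2698]
 [-0.2013 -0.4596 -0.865 ]]
up/out [-43.6 -26.1 -33.8] s 0.2296213993464255 0.018695864104525756
```

send_rows(motion=[[0.1, -28, 29, -26, 0], [0.1, -57, 58, -52, 0], [0.1, -85, 87, -79, 0], [0.1, -113, 116, -105, 0]])

```text
t: 21.62
ee_pos: [0.0797, 0.5966, 0.6155]
ee_rot: [[0.202, -0.881, 0.428], [-0.957, -0.085, 0.277], [-0.208, -0.466, -0.86]]
ft_force: [3.5, -14.5, 11.1]
gripper_width: 0.0202
finger_force: 61.5
```

send_rows(motion=[[0.1, -44, -26, -34, 0], [0.1, -88, -52, -68, 0]])

```text
t: 21.88
ee_pos: [0.0758, 0.5874, 0.6285]
ee_rot: [[0.211, -0.875, 0.436], [-0.952, -0.082, 0.296], [-0.223, -0.477, -0.85]]
ft_force: [0.7, -0.3, -6.8]
gripper_width: 0.0202
finger_force: 61.5
```

send_rows(motion=[[0.1, -44, -26, -34, 0], [0.1, -88, -52, -68, 0]])

```text
t: 22.12
ee_pos: [0.0721, 0.5791, 0.6408]
ee_rot: [[0.217, -0.869, 0.446], [-0.946, -0.075, 0.314], [-0.239, -0.49, -0.838]]
ft_force: [0.1, -0.3, -7.8]
gripper_width: 0.0203
finger_force: 61.5
```

```bash
python3 - <<'E'
from h import *
p,R=st()
print('up/out',tool(R,np.array([.0,.035,.05])),'s',R[:,2]@c1,R[:,2]@c2)
E
```

```text
t 22.125 q [ 1.5173  0.4456  1.367   2.1094 -0.4424 -0.3004] TCP [0.0721 0.5791 0.6408] G [0.0637 0.5732 0.6565] F [ 0.0662 -0.2723 -7.8403] w 0.02028500583122302 61.52446389198303
[[ 0.2171 -0.8685  0.4455]
 [-0.9464 -0.0754  0.3142]
 [-0.2393 -0.4899 -0.8383]]
up/out [-45.1 -27.1 -30.9] s 0.27166816521526094 0.0455151073788754
```

send_rows(motion=[[0.1, -14, -29, -50, 0], [0.1, -29, -59, -101, 0], [0.1, -43, -88, -151, 0], [0.1, -58, -118, -201, 0]])

```text
t: 22.62
ee_pos: [0.0929, 0.5337, 0.6864]
ee_rot: [[0.241, -0.857, 0.455], [-0.929, -0.068, 0.364], [-0.281, -0.511, -0.813]]
ft_force: [-0.8, -0.6, -8.0]
gripper_width: 0.0204
finger_force: 61.6
```

```bash
python3 - <<'E'
from h import *
p,R=st()
print('out',tool(R,np.array([.0,.06,0])),'up',tool(R,np.array([.0,.0,.06])),'s',R[:,2]@c1,R[:,2]@c2)
E
```

```text
t 22.625 q [ 1.4673  0.3613  1.366   2.109  -0.428  -0.3784] TCP [0.0929 0.5337 0.6864] G [0.0844 0.5269 0.7015] F [-0.7813 -0.5948 -8.0441] w 0.0203866822138539 61.609203815460205
[[ 0.2415 -0.8571  0.4551]
 [-0.9288 -0.0683  0.3642]
 [-0.281  -0.5107 -0.8125]]
out [-55.7  -4.1  21.9] up [-16.9 -30.6 -48.8] s 0.32057966677839 0.08379599897658219
```

send_rows(motion=[[0.1, -20, -11, -54, 0], [0.1, -40, -22, -108, 0], [0.1, -60, -33, -162, 0], [0.1, -80, -44, -216, 0]])

```text
t: 23.12
ee_pos: [0.0694, 0.506, 0.7183]
ee_rot: [[0.272, -0.844, 0.461], [-0.903, -0.058, 0.425], [-0.332, -0.532, -0.778]]
ft_force: [0.2, -0.3, -7.8]
gripper_width: 0.0202
finger_force: 61.9
```

send_rows(motion=[[0.1, -22, -13, -53, 0], [0.1, -44, -26, -106, 0], [0.1, -66, -39, -159, 0], [0.1, -88, -52, -212, 0]])

```text
t: 23.62
ee_pos: [0.0512, 0.4768, 0.7474]
ee_rot: [[0.3, -0.833, 0.465], [-0.875, -0.046, 0.481], [-0.379, -0.552, -0.743]]
ft_force: [-0.7, -0.2, -7.1]
gripper_width: 0.02
finger_force: 61.9
```

```bash
python3 - <<'E'
from h import *
p,R=st()
print('out',tool(R,np.array([.0,.06,0])),'up',tool(R,np.array([-.02,.0,.055])),'s',R[:,2]@c1,R[:,2]@c2)
E
```

```text
t 23.625 q [ 1.5722  0.2537  1.3662  2.109  -0.485  -0.3444] TCP [0.0512 0.4768 0.7474] G [0.0425 0.4678 0.7613] F [-0.7368 -0.1767 -7.0654] w 0.020034057986026286 61.87495529651642
[[ 0.3    -0.8327  0.4655]
 [-0.8754 -0.0463  0.4813]
 [-0.3792 -0.5518 -0.7428]]
out [-52.5  -2.8  28.9] up [-26.9 -13.7 -50.2] s 0.4362016406677584 0.1795361627279533
```

send_rows(motion=[[0.1, -27, -14, -50, 0], [0.1, -54, -27, -100, 0], [0.1, -81, -41, -150, 0], [0.1, -108, -55, -200, 0]])

```text
t: 24.12
ee_pos: [0.0319, 0.4536, 0.7699]
ee_rot: [[0.326, -0.822, 0.467], [-0.847, -0.035, 0.53], [-0.419, -0.569, -0.708]]
ft_force: [-0.0, -0.2, -7.0]
gripper_width: 0.0201
finger_force: 61.9
```

```bash
cat >> h.py <<'E'
Rg=np.array([[.1998,-.8827,.4253],[-.9589,-.0869,.2701],[-.2015,-.4618,-.8638]]); Gg=np.array([.4535,-.2907,.0615])
ct=Rg.T@c1  # cam axis in tool
mt=Rg.T@(np.array([.4536,-.2888,.0605])-Gg) # cam mid rel G in tool
E
python3 - <<'E'
from h import *
p,R=st()
print('s',R[:,2]@c1,R[:,2]@c2,'cam axis now',R@ct,ct,mt*1000)
G=p-.0187*R[:,2]
# twist so cam axis heading = fixture y
y=-ygrip(R,c2); tw=twist_to(R,y); print('tw',tw)
t=np.radians(tw);R2=R@np.array([[np.cos(t),-np.sin(t),0],[np.sin(t),np.cos(t),0],[0,0,1]])
print('axis after',R2@ct,'vs',c2,np.degrees(np.arcsin((R2@ct)[2])))
# lay target: mid at y=-6 (seated); start +12 beyond ; axis z = head mid .1177+.016
for nm,(x,yy,z) in dict(hover=(-.16,.012,.175),above=(0,.012,.165),touch=(0,.012,.1337)).items():
    Gt=fw(x,yy,z)-R2@mt; print(nm,Gt,tool(R,Gt-G))
E
```

```text
t 24.125 q [ 1.6371  0.215   1.3659  2.1089 -0.5251 -0.3162] TCP [0.0319 0.4536 0.7699] G [0.0232 0.4437 0.7831] F [-0.016  -0.2242 -7.0329] w 0.020135610347593536 61.90388560295105
[[ 0.3259 -0.8219  0.4672]
 [-0.8474 -0.0349  0.5298]
 [-0.4191 -0.5686 -0.7079]]
s 0.48434745754924435 0.22050571912282893 cam axis now [-0.2058  0.9466  0.2482] [-0.9733 -0.005   0.2297] [-1.6004  0.2084  1.4195]
tw -23.29791401611523
axis after [-0.4973  0.8676 -0.0034] vs [-0.506   0.8625  0.    ] -0.19397710398759874
hover [0.4494 0.043  0.1759] [733.    9.  416.6]
above [0.5874 0.124  0.1659] [ 713.5 -101.6  531.1]
touch [0.5874 0.124  0.1346] [726.7 -83.8 553.2]
```

The camshaft is now level in the grip for the fixture's direction. Carry it round to the -x side of the fixture.

send_rows(motion=[[0.1, 20, -7, 17, -3], [0.1, 60, -20, 53, -8], [0.1, 105, -35, 93, -14], [0.1, 150, -51, 132, -19], [0.1, 196, -66, 173, -23.3], [0.1, 241, -81, 213, -23.3], [0.1, 286, -97, 252, -23.3], [0.1, 328, -111, 289, -23.3], [0.1, 365, -123, 322, -23.3], [0.1, 391, -132, 345, -23.3], [0.1, 391, -132, 345, -23.3], [0.1, 391, -132, 345, -23.3]])

```text
t: 25.62
ee_pos: [0.4308, 0.3071, 0.4315]
ee_rot: [[0.619, -0.633, 0.465], [-0.768, -0.366, 0.525], [-0.163, -0.682, -0.713]]
ft_force: [-1.7, 0.6, -7.9]
gripper_width: 0.0198
finger_force: 61.5
```

```bash
python3 - <<'E'
from h import *
p,R=st()
print('axis',R@ct,'vs',c2)
G=p-.0187*R[:,2]
y=-ygrip(R,c2); print('tw',twist_to(R,y))
for nm,(x,yy,z) in dict(hover=(-.16,.006,.17),above=(0,.006,.163),touch=(0,.006,.1337)).items():
    Gt=fw(x,yy,z)-R@mt; print(nm,Gt,tool(R,Gt-G))
E
```

```text
t 25.625 q [ 0.2418 -0.2308 -0.3196  0.8018  0.4102 -1.7947] TCP [0.4308 0.3071 0.4315] G [0.4221 0.2973 0.4448] F [-1.7256  0.5613 -7.8903] w 0.019781036057495448 61.495673060417175
[[ 0.6192 -0.6331  0.4646]
 [-0.7683 -0.3659  0.5253]
 [-0.1626 -0.6821 -0.7129]]
axis [-0.4927  0.8702 -0.0021] vs [-0.506   0.8625  0.    ]
tw -0.28126902426528283
hover [0.4524 0.0378 0.1709] [262.7 262.6  73.1]
above [0.5904 0.1188 0.1639] [287.  150.4 184.7]
touch [0.5904 0.1188 0.1346] [291.8 170.4 205.6]
```

send_rows(motion=[[0.1, 20, 20, 5, 0], [0.1, 61, 61, 17, -1], [0.1, 104, 104, 29, -1], [0.1, 147, 147, 41, -1], [0.1, 190, 190, 53, -1], [0.1, 228, 228, 64, -1], [0.1, 253, 253, 70, -1], [0.1, 263, 263, 73, -1], [0.1, 263, 263, 73, -1], [0.1, 263, 263, 73, -1]])

```text
t: 26.88
ee_pos: [0.4629, 0.0515, 0.163]
ee_rot: [[0.636, -0.614, 0.468], [-0.758, -0.381, 0.53], [-0.147, -0.691, -0.707]]
ft_force: [-0.1, -0.3, -8.3]
gripper_width: 0.0199
finger_force: 61.7
```

```bash
python3 - <<'E'
from h import *
p,R=st()
print('axis',R@ct,'vs',c2)
G=p-.0187*R[:,2]
for nm,(x,yy,z) in dict(above=(0,.006,.163),touch=(0,.006,.1337)).items():
    Gt=fw(x,yy,z)-R@mt; print(nm,Gt,tool(R,Gt-G))
# measure the shaft from cloud
for c in ('scene','top'):
    pic,d=env.snapshot(c); W=cloud(c,d).reshape(-1,3);W=W[~np.isnan(W[:,0])]; L=(W-o)@F
    m=(abs(L[:,0]+.16)<.03)&(abs(L[:,2]-.17)<.03)
    for s0,s1 in ((.085,.11),(-.125,-.08),(.124,.16)):
        k=L[m&(L[:,1]>s0)&(L[:,1]<s1)]; print(c,s0,len(k),np.median(k,0) if len(k) else '',k[:,2].max() if len(k) else '')
    k=L[m&(abs(L[:,1])<.17)]; print('ends',np.percentile(k[:,1],[1,99]))
    cv2.imwrite(f'pics/{c}4.png',cv2.resize(pic[110:330,120:380] ,(709,600),interpolation=3)[:,:,::-1])
E
```

```text
t 26.875 q [-0.5326  0.0377 -0.7932  0.5531  0.7671 -2.6659] TCP [0.4629 0.0515 0.163 ] G [0.4541 0.0416 0.1762] F [-0.0735 -0.258  -8.2814] w 0.019925499567508245 61.731417775154114
[[ 0.636  -0.6138  0.4676]
 [-0.7575 -0.3811  0.53  ]
 [-0.1471 -0.6913 -0.7074]]
axis [-0.5085  0.8609 -0.0158] vs [-0.506   0.8625  0.    ]
above [0.5904 0.1188 0.1639] [  30.  -104.6  113.4]
touch [0.5904 0.1188 0.1346] [ 34.3 -84.3 134.1]
scene 0.085 130 [-0.1643  0.098   0.1823] 0.18962767933414493
scene -0.125 0  
scene 0.124 126 [-0.1676  0.1273  0.1834] 0.19679723689751416
ends [0.036 0.133]
top 0.085 117 [-0.1609  0.0976  0.1822] 0.18898457421678527
top -0.125 186 [-0.16   -0.1002  0.1868] 0.19661702614128207
top 0.124 55 [-0.1624  0.1271  0.1915] 0.1974606220779045
ends [-0.1178  0.1292]
```

View pics/scene4.png

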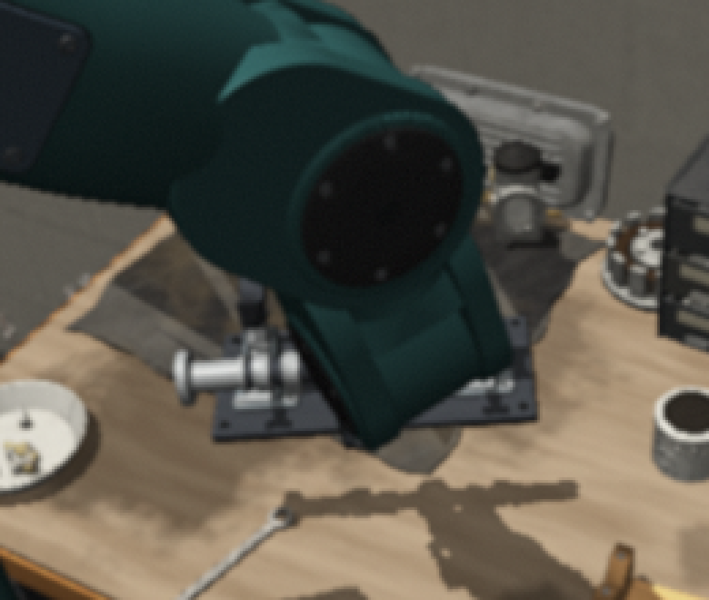

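View pics/top4.png

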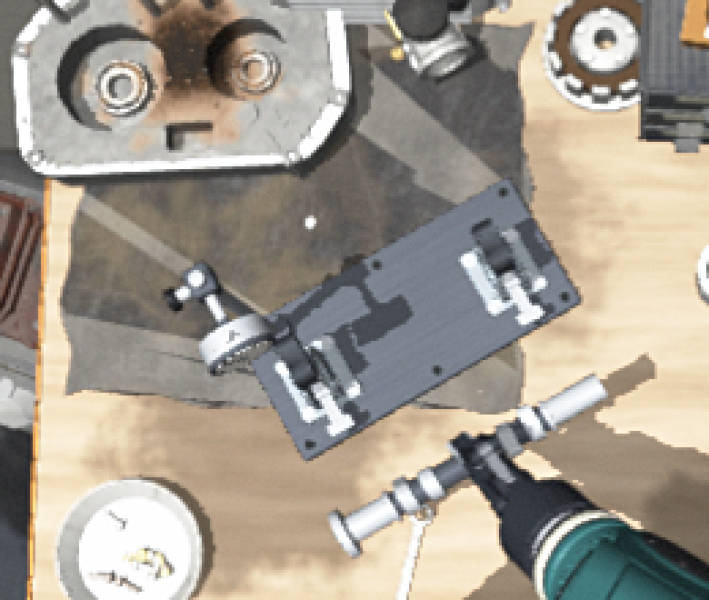

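The top view shows the shaft parallel to the fixture, mid at y≈+6 mm, and the flange well to the -x side of the gauge (dial at crop (235,345)). I'll slide it in over the heads.

send_rows(motion=[[0.1, 5, -17, 19, 0.8], [0.1, 12, -42, 45, 0.8], [0.1, 19, -67, 73, 0.8], [0.1, 25, -88, 95, 0.8], [0.1, 29, -100, 108, 0.8], [0.1, 30, -105, 113, 0.8], [0.1, 30, -105, 113, 0.8], [0.1, 30, -105, 113, 0.8]])

```text
t: 27.98
ee_pos: [0.5986, 0.1275, 0.1503]
ee_rot: [[0.626, -0.624, 0.467], [-0.764, -0.369, 0.53], [-0.158, -0.689, -0.708]]
ft_force: [-0.7, -0.3, -7.7]
gripper_width: 0.02
finger_force: 61.5
```

```bash
python3 - <<'E'
from h import *
p,R=st()
print('axis',R@ct,'vs',c2)
G=p-.0187*R[:,2]
print('mid',F.T@(G+R@mt-o))
Gt=fw(0,.006,.1337)-R@mt; print(tool(R,Gt-G),'down1',tool(R,[0,0,-.001]),'-y 10mm',tool(R,-.01*c2))
for c in ('scene','top'):
    pic,d=env.snapshot(c); W=cloud(c,d).reshape(-1,3);W=W[~np.isnan(W[:,0])]; L=(W-o)@F
    m=(abs(L[:,0])<.025)&(L[:,2]>.14)&(L[:,2]<.195)
    for s0,s1 in ((.085,.115),(-.12,-.08),(.124,.16)):
        k=L[m&(L[:,1]>s0)&(L[:,1]<s1)]
        if len(k)>5: print(c,s0,len(k),np.median(k,0),np.percentile(k[:,2],95),np.percentile(k[:,1],[2,98]))
E
```

```text
t 27.975 q [-0.2263  0.2112 -0.6593  0.2563  0.6704 -2.2622] TCP [0.5986 0.1275 0.1503] G [0.5898 0.1176 0.1635] F [-0.6655 -0.2579 -7.7474] w 0.01999027439755427 61.54438555240631
[[ 0.626  -0.6243  0.4673]
 [-0.7636 -0.369   0.5299]
 [-0.1584 -0.6886 -0.7076]]
axis [-0.4988  0.8667 -0.0049] vs [-0.506   0.8625  0.    ]
mid [-0.0011  0.0053  0.1626]
[ 4.1 19.1 21.4] down1 [0.2 0.7 0.7] -y 10mm [ 9.8  0.  -2.2]
scene 0.085 129 [-0.0078  0.1003  0.1697] 0.17509577130414958 [0.0858 0.1138]
scene -0.12 156 [-0.0097 -0.1006  0.171 ] 0.1766145248616965 [-0.1176 -0.0817]
scene 0.124 47 [-0.0143  0.1272  0.178 ] 0.1839660243730216 [0.1242 0.1304]
top 0.085 134 [-0.0054  0.1001  0.1705] 0.1755229099464712 [0.0855 0.1148]
top -0.12 180 [-0.0071 -0.1003  0.1725] 0.1790920269271584 [-0.1193 -0.0807]
top 0.124 21 [-0.0102  0.1258  0.1756] 0.18673376558016663 [0.1246 0.1301]
```

send_rows(motion=[[0.1, 0.8, 4, 4.5, 0], [0.1, 1.7, 8, 9, 0], [0.1, 2.5, 12, 13.5, 0], [0.1, 3.3, 15.7, 17.9, 0], [0.1, 3.3, 15.7, 17.9, 0], [0.1, 3.5, 16.5, 18.7, 0], [0.1, 3.7, 17.4, 19.6, 0], [0.1, 3.7, 17.4, 19.6, 0]])

```text
t: 29.08
ee_pos: [0.5998, 0.129, 0.1238]
ee_rot: [[0.626, -0.624, 0.467], [-0.763, -0.369, 0.53], [-0.158, -0.689, -0.707]]
ft_force: [-0.4, 0.2, -6.0]
gripper_width: 0.0199
finger_force: 61.7
```

```bash
python3 - <<'E'
from h import *
p,R=st()
G=p-.0187*R[:,2]
print('mid',F.T@(G+R@mt-o),'M',env.observe()['moment'])
E
```

```text
t 29.075 q [-0.2226  0.2498 -0.7014  0.1729  0.6691 -2.2586] TCP [0.5998 0.129  0.1238] G [0.591  0.1191 0.1371] F [-0.3816  0.2175 -6.0029] w 0.019942573076104232 61.708799600601196
[[ 0.6265 -0.6238  0.4674]
 [-0.7632 -0.3693  0.5302]
 [-0.1581 -0.6889 -0.7075]]
mid [0.0007 0.006  0.1362] M [-1.2569  1.0037 -0.0356]
```

send_rows(motion=[[0.1, 0.1, 0.5, 0.5, 0], [0.1, 0.2, 0.8, 0.9, 0], [0.1, 0.2, 0.8, 0.9, 0]])

```text
t: 29.45
ee_pos: [0.5998, 0.1291, 0.1226]
ee_rot: [[0.626, -0.624, 0.467], [-0.763, -0.369, 0.53], [-0.158, -0.689, -0.708]]
ft_force: [0.3, -0.0, -7.3]
gripper_width: 0.0199
finger_force: 61.7
```

send_rows(motion=[[0.1, 0.1, 0.5, 0.5, 0], [0.1, 0.2, 0.7, 0.7, 0], [0.1, 0.2, 0.7, 0.7, 0]])

```text
t: 29.82
ee_pos: [0.5998, 0.129, 0.1216]
ee_rot: [[0.627, -0.624, 0.467], [-0.763, -0.369, 0.53], [-0.158, -0.689, -0.707]]
ft_force: [-0.1, -0.7, -7.8]
gripper_width: 0.0199
finger_force: 61.7
```

```bash
python3 - <<'E'
from h import *
p,R=st()
G=p-.0187*R[:,2]
print('mid',F.T@(G+R@mt-o),'M',env.observe()['moment'],F.T@env.observe()['ft_force'])
E
```

```text
t 29.825 q [-0.2226  0.2533 -0.7048  0.1662  0.6691 -2.2586] TCP [0.5998 0.129  0.1216] G [0.5911 0.1191 0.1348] F [-0.0727 -0.6573 -7.8123] w 0.019902249331121648 61.70918405056
[[ 0.6265 -0.6238  0.4673]
 [-0.7632 -0.3694  0.5302]
 [-0.1582 -0.6888 -0.7075]]
mid [0.0007 0.006  0.1339] M [-1.2251  1.0046  0.0117] [-0.3953 -0.5301 -7.8123]
```

send_rows(motion=[[0.1, 0.1, 0.5, 0.5, 0], [0.1, 0.2, 0.7, 0.7, 0], [0.1, 0.2, 0.7, 0.7, 0]])

```text
t: 30.2
ee_pos: [0.5998, 0.129, 0.1206]
ee_rot: [[0.627, -0.624, 0.467], [-0.763, -0.369, 0.53], [-0.158, -0.689, -0.707]]
ft_force: [-0.1, -0.0, -7.5]
gripper_width: 0.0203
finger_force: 61.7
```

send_rows(motion=[[0.1, 0.1, 0.5, 0.5, 0], [0.1, 0.2, 0.7, 0.7, 0], [0.1, 0.2, 0.7, 0.7, 0]])

```text
t: 30.58
ee_pos: [0.6, 0.129, 0.1198]
ee_rot: [[0.627, -0.623, 0.468], [-0.763, -0.369, 0.53], [-0.158, -0.689, -0.707]]
ft_force: [-0.4, 0.9, -6.3]
gripper_width: 0.0195
finger_force: 61.8
```

```bash
python3 - <<'E'
from h import *
p,R=st()
G=p-.0187*R[:,2]
print('mid',F.T@(G+R@mt-o),'M',env.observe()['moment'],F.T@env.observe()['ft_force'])
E
```

```text
t 30.575 q [-0.2227  0.2563 -0.7077  0.1601  0.6694 -2.2588] TCP [0.6    0.129  0.1198] G [0.5913 0.1191 0.133 ] F [-0.4415  0.9074 -6.3143] w 0.019473242581165798 61.8419623374939
[[ 0.6267 -0.6234  0.4676]
 [-0.7631 -0.3694  0.5303]
 [-0.1579 -0.6892 -0.7072]]
mid [0.0009 0.0059 0.1321] M [-1.0317  0.7802  0.0564] [ 0.0783  1.006  -6.3143]
```

send_rows(motion=[[0.1, 0.1, 0.5, 0.5, 0], [0.1, 0.2, 0.7, 0.7, 0], [0.1, 0.2, 0.7, 0.7, 0]])

```text
t: 30.95
ee_pos: [0.6003, 0.1291, 0.1192]
ee_rot: [[0.627, -0.623, 0.468], [-0.763, -0.369, 0.531], [-0.158, -0.69, -0.707]]
ft_force: [1.2, 2.3, 2.0]
gripper_width: 0.0199
finger_force: 62.2
```

send_rows(motion=[[0.1, 0.1, 0.5, 0.5, 0], [0.1, 0.2, 0.7, 0.7, 0], [0.1, 0.2, 0.7, 0.7, 0]])

```text
t: 31.32
ee_pos: [0.6007, 0.1292, 0.1187]
ee_rot: [[0.628, -0.622, 0.469], [-0.763, -0.369, 0.531], [-0.157, -0.691, -0.706]]
ft_force: [0.4, 3.5, 5.9]
gripper_width: 0.0199
finger_force: 62.6
```

```bash
python3 - <<'E'
from h import *
p,R=st()
G=p-.0187*R[:,2]
print('mid',F.T@(G+R@mt-o),'M',F.T@env.observe()['moment'],F.T@env.observe()['ft_force'])
pic,d=env.snapshot('scene'); cv2.imwrite('pics/s5.png',cv2.resize(pic[130:290,150:340],(712,600),interpolation=3)[:,:,::-1])
for c in ('scene','top'):
    if c=='top': pic,d=env.snapshot(c)
    W=cloud(c,d).reshape(-1,3);W=W[~np.isnan(W[:,0])]; L=(W-o)@F
    m=(abs(L[:,0])<.025)&(L[:,2]>.135)&(L[:,2]<.175)
    for s0,s1 in ((.085,.115),(-.12,-.08),(.124,.16)):
        k=L[m&(L[:,1]>s0)&(L[:,1]<s1)]
        if len(k)>5: print(c,s0,len(k),np.median(k,0),np.percentile(k[:,2],95),np.percentile(k[:,1],[2,98]))
E
```

```text
t 31.325 q [-0.2227  0.2589 -0.7098  0.1535  0.6708 -2.2589] TCP [0.6007 0.1292 0.1187] G [0.5919 0.1192 0.1319] F [0.449 3.491 5.924] w 0.019947095850433 62.64382481575012
[[ 0.6276 -0.6217  0.4686]
 [-0.7625 -0.3693  0.5312]
 [-0.1572 -0.6907 -0.7058]]
mid [0.0015 0.0056 0.131 ] M [ 0.5261 -0.6689  0.4109] [2.1538 2.7838 5.924 ]
scene 0.085 88 [-0.0035  0.1003  0.1418] 0.14514934123559026 [0.0853 0.1141]
scene -0.12 85 [-0.0037 -0.1025  0.1405] 0.14458052881639086 [-0.1184 -0.0872]
scene 0.124 45 [-0.0073  0.1263  0.1455] 0.15357600997157325 [0.1242 0.1298]
top 0.085 112 [-0.0026  0.0993  0.141 ] 0.1462068026355722 [0.0855 0.1138]
top -0.12 150 [-0.0023 -0.0995  0.1401] 0.14623472256440068 [-0.119  -0.0809]
top 0.124 24 [-0.0065  0.1258  0.1475] 0.1534902349670233 [0.1241 0.13  ]
```

View pics/s5.png

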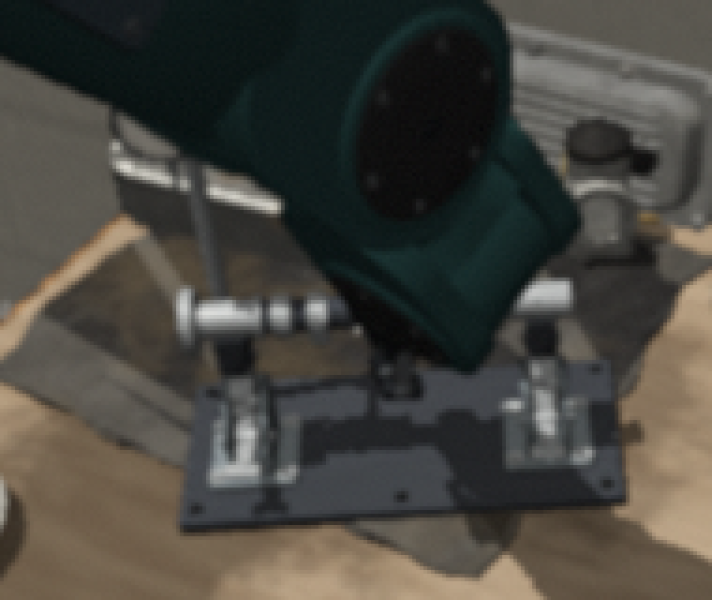

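Both journals sit in the V heads (tops at 145–146 mm on each side), with the flange about 12 mm outside the raised head. Now slide it toward the head.

send_rows(motion=[[0.1, -0.1, -0.4, -0.4, 0], [0.1, 1.9, -0.4, -0.8, 0], [0.1, 3.8, -0.4, -1.3, 0], [0.1, 5.8, -0.4, -1.7, 0], [0.1, 7.7, -0.4, -2.2, 0], [0.1, 7.7, -0.4, -2.2, 0]])

```text
t: 32.17
ee_pos: [0.6042, 0.1228, 0.1188]
ee_rot: [[0.628, -0.622, 0.467], [-0.762, -0.369, 0.532], [-0.159, -0.69, -0.706]]
ft_force: [3.3, 10.0, 2.5]
gripper_width: 0.0198
finger_force: 61.7
```

send_rows(motion=[[0.1, 1, 0, -0.2, 0], [0.1, 2, 0, -0.4, 0], [0.1, 2, 0, -0.4, 0]])

```text
t: 32.55
ee_pos: [0.6052, 0.1212, 0.1189]
ee_rot: [[0.628, -0.622, 0.467], [-0.762, -0.369, 0.532], [-0.159, -0.69, -0.706]]
ft_force: [2.8, 10.3, 3.0]
gripper_width: 0.02
finger_force: 61.7
```

```bash
python3 - <<'E'
from h import *
p,R=st()
G=p-.0187*R[:,2]
print('mid',F.T@(G+R@mt-o),'M',F.T@env.observe()['moment'],F.T@env.observe()['ft_force'])
E
```

```text
t 32.55 q [-0.2377  0.2672 -0.6928  0.1749  0.6783 -2.2771] TCP [0.6052 0.1212 0.1189] G [0.5965 0.1113 0.1321] F [ 2.8077 10.2949  3.0381] w 0.01999297913968079 61.67505741119385
[[ 0.6281 -0.6222  0.4673]
 [-0.7618 -0.3692  0.5324]
 [-0.1587 -0.6904 -0.7058]]
mid [ 0.0014 -0.0035  0.1312] M [ 0.9633 -0.8344  0.7835] [7.6312 7.4587 3.0381]
```

send_rows(motion=[[0.1, 1, 0, -0.2, 0], [0.1, 1.5, 0, -0.3, 0], [0.1, 1.5, 0, -0.3, 0]])

```text
t: 32.92
ee_pos: [0.6059, 0.12, 0.1188]
ee_rot: [[0.628, -0.622, 0.467], [-0.762, -0.369, 0.532], [-0.159, -0.69, -0.706]]
ft_force: [2.7, 11.6, 3.0]
gripper_width: 0.0199
finger_force: 61.7
```

send_rows(motion=[[0.1, 1, 0, -0.2, 0], [0.1, 1, 0, -0.2, 0]])

```text
t: 33.17
ee_pos: [0.6064, 0.1192, 0.1188]
ee_rot: [[0.628, -0.622, 0.467], [-0.762, -0.369, 0.533], [-0.159, -0.69, -0.706]]
ft_force: [2.1, 11.9, 3.5]
gripper_width: 0.0196
finger_force: 61.7
```

send_rows(motion=[[0.1, 0.7, 0, -0.2, 0], [0.1, 0.7, 0, -0.2, 0]])

```text
t: 33.42
ee_pos: [0.6064, 0.1192, 0.1188]
ee_rot: [[0.629, -0.622, 0.466], [-0.761, -0.369, 0.534], [-0.16, -0.691, -0.705]]
ft_force: [2.0, 16.1, 2.7]
gripper_width: 0.0204
finger_force: 61.4
```

```bash
python3 - <<'E'
from h import *
p,R=st()
G=p-.0187*R[:,2]
print('mid',F.T@(G+R@mt-o),'M',F.T@env.observe()['moment'],F.T@env.observe()['ft_force'])
E
```

```text
t 33.425 q [-0.2422  0.2702 -0.6878  0.1815  0.6818 -2.2829] TCP [0.6064 0.1192 0.1188] G [0.5977 0.1092 0.132 ] F [ 2.0402 16.1147  2.6706] w 0.020365120375917947 61.402244567871094
[[ 0.6289 -0.6221  0.4663]
 [-0.7608 -0.3689  0.5339]
 [-0.1602 -0.6906 -0.7053]]
mid [ 0.0014 -0.0059  0.1311] M [ 1.6647 -1.1205  1.4228] [ 9.9143 12.8668  2.6706]
```

send_rows(motion=[[0.1, 0.6, -0.6, 0.4, 0], [0.1, 0.6, -0.6, 0.4, 0]])

```text
t: 33.67
ee_pos: [0.6066, 0.1192, 0.1186]
ee_rot: [[0.629, -0.623, 0.465], [-0.761, -0.369, 0.534], [-0.161, -0.69, -0.706]]
ft_force: [-5.0, 13.0, 7.8]
gripper_width: 0.02
finger_force: 62.6
```

```bash
python3 - <<'E'
from h import *
p,R=st()
G=p-.0187*R[:,2]
print('mid',F.T@(G+R@mt-o),'M',F.T@env.observe()['moment'],F.T@env.observe()['ft_force'])
E
```

```text
t 33.675 q [-0.2419  0.271  -0.6867  0.1827  0.6815 -2.2824] TCP [0.6066 0.1192 0.1186] G [0.5979 0.1092 0.1318] F [-4.9617 12.984   7.7681] w 0.02004953475516223 62.571439146995544
[[ 0.6286 -0.6231  0.4655]
 [-0.7609 -0.3686  0.534 ]
 [-0.1611 -0.6899 -0.7058]]
mid [ 0.0016 -0.006   0.1309] M [ 2.0105 -0.5846  1.8301] [ 2.2908 13.7096  7.7681]
```

send_rows(motion=[[0.27, 0, 0, 0, 0], [0.32, 0, 0, 0, 0], [0.4, 0, 0, 0, 0], [0.5, 0, 0, 0, 0], [0.5, 0, 0, 0, 0]])

```text
t: 34.3
ee_pos: [0.6077, 0.1173, 0.1182]
ee_rot: [[0.626, -0.624, 0.467], [-0.763, -0.369, 0.53], [-0.158, -0.689, -0.708]]
ft_force: [0.3, -1.0, -0.1]
gripper_width: 0.0429
finger_force: 0.0
```

```bash
python3 - <<'E'
from h import *
p,R=st()
pic,d=env.snapshot('scene')
for c in ('scene','top'):
    if c=='top': pic,d=env.snapshot(c)
    W=cloud(c,d).reshape(-1,3);W=W[~np.isnan(W[:,0])]; L=(W-o)@F
    m=(abs(L[:,0])<.025)&(L[:,2]>.135)&(L[:,2]<.175)
    for s0,s1 in ((.085,.105),(-.12,-.08),(.115,.16)):
        k=L[m&(L[:,1]>s0)&(L[:,1]<s1)]
        if len(k)>5: print(c,s0,len(k),np.median(k,0),np.percentile(k[:,2],95),np.percentile(k[:,1],[2,98]))
E
```

```text
t 34.3 q [-0.2432  0.2716 -0.6857  0.1818  0.6778 -2.2823] TCP [0.6077 0.1173 0.1182] G [0.5989 0.1074 0.1314] F [ 0.2622 -0.9806 -0.0658] w 0.04287638862783159 0.0
[[ 0.6264 -0.6238  0.4674]
 [-0.7633 -0.3693  0.5301]
 [-0.1581 -0.6888 -0.7075]]
scene 0.085 61 [-0.0039  0.0952  0.1421] 0.14467721861322724 [0.0851 0.1048]
scene -0.12 40 [-0.0044 -0.1121  0.1405] 0.1434338147572388 [-0.1192 -0.1017]
scene 0.115 36 [-0.0111  0.1178  0.1491] 0.1543682383527792 [0.1151 0.1205]
top 0.085 69 [-0.0028  0.0957  0.1408] 0.146818904089587 [0.0856 0.1046]
top -0.12 147 [-0.0021 -0.0993  0.1407] 0.1465609297447395 [-0.1188 -0.0811]
top 0.115 8 [-0.0062  0.1162  0.141 ] 0.1511565785314416 [0.1154 0.118 ]
```

send_rows(motion=[[0.5, 0, 0, -20, 0], [0.5, 0, 0, -50, 0], [0.5, 0, 0, -100, 0], [0.5, 0, 0, -150, 0], [0.5, 0, 0, -200, 0], [0.5, 0, 0, -200, 0], [0.5, 0, 0, -200, 0]])

```text
t: 35.28
ee_pos: [0.5143, 0.0113, 0.2592]
ee_rot: [[0.626, -0.624, 0.468], [-0.764, -0.369, 0.53], [-0.158, -0.689, -0.708]]
ft_force: [-0.2, -0.2, 0.1]
gripper_width: 0.0427
finger_force: 0.0
```

```bash
python3 - <<'E'
from h import *
p,R=st()
for c in ('scene','top'):
    pic,d=env.snapshot(c)
    W=cloud(c,d).reshape(-1,3);W=W[~np.isnan(W[:,0])]; L=(W-o)@F
    m=(abs(L[:,0])<.025)&(L[:,2]>.135)&(L[:,2]<.175)
    for s0,s1 in ((.085,.105),(-.12,-.08),(.113,.16)):
        k=L[m&(L[:,1]>s0)&(L[:,1]<s1)]
        if len(k)>5: print(c,s0,len(k),np.median(k,0),np.percentile(k[:,2],95),np.percentile(k[:,1],[2,98]))
    h=L[(abs(L[:,0])<.025)&(L[:,2]>.105)&(L[:,2]<.126)&(L[:,1]>.05)]; print('head y',np.percentile(h[:,1],[2,98]) if len(h) else '')
    cv2.imwrite(f'pics/{c}6.png',cv2.resize(pic[130:280,150:340],(760,600),interpolation=3)[:,:,::-1])
E
```

```text
t 35.275 q [-0.5537  0.0503 -0.4757  0.878   0.7706 -2.6789] TCP [0.5143 0.0113 0.2592] G [0.5055 0.0014 0.2725] F [-0.15   -0.1633  0.0878] w 0.04274932048836555 0.0
[[ 0.6261 -0.624   0.4676]
 [-0.7636 -0.3691  0.5299]
 [-0.1581 -0.6888 -0.7076]]
scene 0.085 56 [-0.0037  0.0948  0.1416] 0.14534002394163137 [0.0855 0.1046]
scene -0.12 7 [-0.0084 -0.1162  0.1367] 0.1391328433342579 [-0.1189 -0.1115]
scene 0.113 50 [-0.0057  0.1167  0.1483] 0.1546517776378651 [0.1132 0.1201]
head y [0.0556 0.1181]
top 0.085 72 [-0.0019  0.095   0.1411] 0.14586287796438932 [0.0854 0.1044]
top -0.12 150 [-0.002  -0.0997  0.1409] 0.14738996630112255 [-0.1191 -0.0809]
top 0.113 24 [-0.0025  0.1147  0.1474] 0.15197475356444462 [0.1133 0.1183]
head y [0.0876 0.1074]
```

View pics/scene6.png

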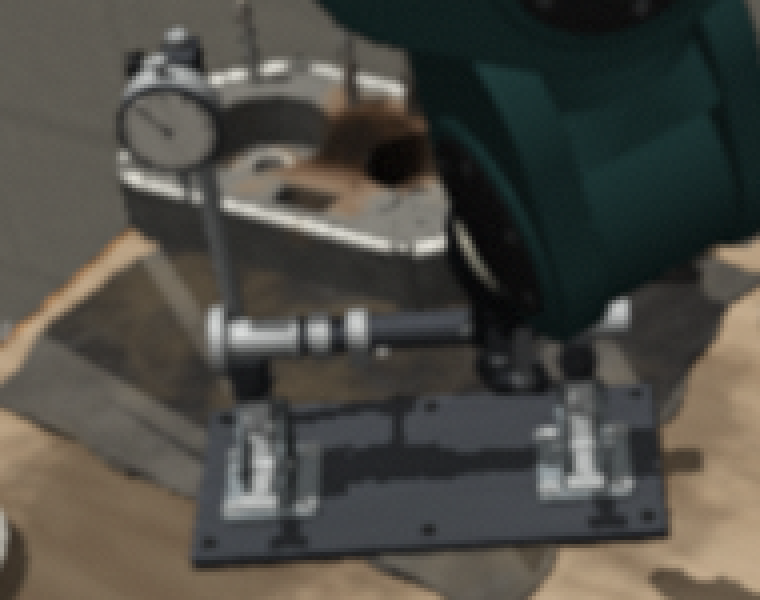

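View pics/top6.png

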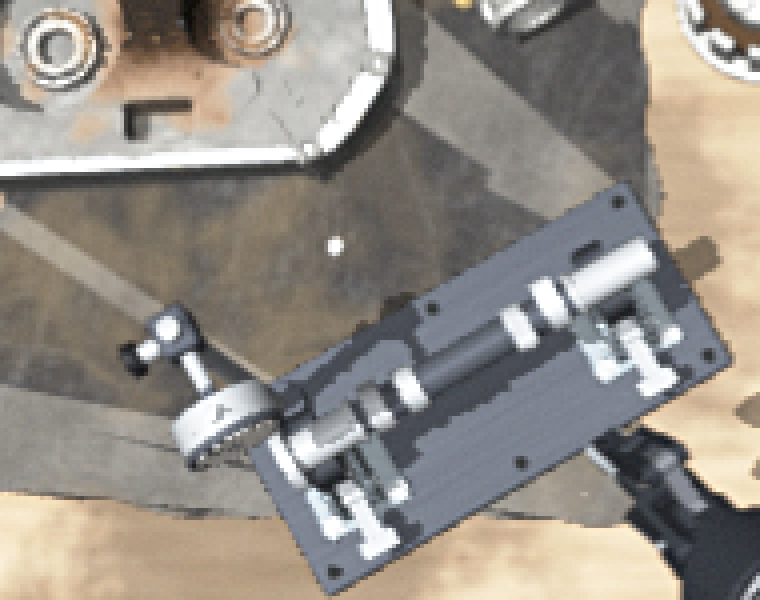

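The scene view shows the shaft lying in both V heads, with its flange at crop (218,335) right against the outer side of the raised head at (250,375). The top view agrees, the gauge is untouched and the gripper is clear, so I'm handing in.

```bash
python3 -c "
from station import env
print(env.finish_job())"
```

```text
the job is handed in; nothing more can be done
None
```

I raised the lowered prop three clicks to match the set prop, laid the camshaft in both V heads with its flange seated against the raised head, let go, backed the gripper clear and handed in at about 35 s of the allowed 53.

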